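# Tighten the lift tower's foot bolt under the deck

## Robot

A 7-joint arm with a two-finger parallel gripper is mounted at the origin on the work surface. World frame = base frame: x ahead of the robot, y to its left, z up, the work surface at z = 0. Lengths are in mm, angles in degrees, forces in N, time in s.
With the tool pointing down it reaches from about 400 to 850 mm from the base axis. Payload 4.5 kg.
Tool frame: the origin (TCP) lies where the fingers leave the gripper's body, on its centre line; the fingertips stand 73 mm ahead of it and the grasp point (between the pads) lies 54 mm ahead of it; z points along the fingers, y is the line along which they close (so a half turn about z gives the same grasp; the last joint's range is limited). The gripper opens to 85 mm and grips with 20 to 120 N. Pads are 22 mm wide; open, the fingers measure 114 mm over their backs; the gripper's body (76 mm by 85 mm) begins 54 mm behind the grasp point. The pads swing forward as they close: fully open they stand 13 mm farther back than shut.
Start: joints at [-67.792, 39.483, -11.15, 89.685, 9.013, 51.709, -12.324], TCP at [216.521, 586.315, 303.917] pointing down, gripper open.
Joint ranges: [-172.22, 172.22], [-26.19, 119.32], [-84.43, 86.54], [7.71, 146.69], [-57.33, 237.33], [2.42, 119.75], [-152.13, 152.13]. Speed limits (degrees/s): [147.25, 147.25, 180, 180, 180, 180, 180].

## Interface

Orientations are given as a 3x3 rotation matrix whose columns are the frame's x, y, z axes.
In Python, from workcell import * gives the robot as it stands.
- The arm moves only by the shell command python3 -m creep 'ROWS' [FORCE]. ROWS is JSON, a list of rows, each an object of numbers: "hand": the opening, from 0 (shut) to 1 (fully open); "tx", "ty", "tz": the shift along the world's x, y, z in cm; "yaw": the turn about the world's z in degrees. In form: [{"hand": .., "tx": .., "ty": .., "tz": .., "yaw": ..}, ...]. A call has 1 to 10 rows; each row is the pose to reach, as a shift and turn from the pose commanded when the call began; what a row does not reach only later rows make up. A row lasts 1/12 s, in which the tool goes at most 41.7 mm and 7.16 degrees, less where a joint would pass 70% of its speed; a pose out of reach is approached as far as the arm can. A call with a gripper value outside its range is refused whole. The fingers move at their own pace and stop on an object; FORCE is the grip in N (left out, the last holds). Time passes only in rows, so rows that repeat a pose let the fingers close. It gives the time, the measured TCP pose, the force, the opening and the grip force at its end, in the units of the state.
- observe(): the state, without advancing time (a new reading comes with each control period).
- snapshot(name): name is "side" or "top" or "wrist"; returns a dict with "pixels" (384x512x3 uint8, red, green, blue), "camera_matrix" (3x3 intrinsics, pixels), "R" (3x3) and "t" (3): a world point X has camera coordinates R X + t; the wrist camera has in their place "tool_from_camera" (4x4, takes a point from camera to tool coordinates, whose origin is the TCP and whose axes are the flange's). Camera axes: x right, y down, z forward; pixel columns grow to the right and rows downward; lengths in mm; the calibration is good to about 2 mm. The wrist camera is an equidistant fisheye: a pixel r from the principal point sees the ray r / f radians off the axis. A picture is of the moment at which its call begins: read the wrist's pose just before it. There is no depth.
- finish_job(): hands the job in; it is judged then, once.
Trained networks look in the newest picture that a camera, given by its name, has taken for a name from the list of things; names that differ only in an ending like _2 or _b are one class to them, and where a whole thing is asked for, a point or a joint stands for the part that bears it (a point fixed in the world has none). Each returns a list of dicts, best first, with "p" (0 to 1); they miss things now and then, are a little off and sometimes report something else, mostly with a low value. They report only what shows in the picture. A call takes as long as a camera call. They do not tell look-alikes from the thing itself.
- silhouettes(camera, name): "mask" (384x512 bool, what is visible of it) and "rect" ([centre column, centre row, width, height] in pixels, round what is visible of it).
The state is a dict: "time": time; "qpos": joint angles; "joint_vel": joint speeds; "effort": joint torques, N m; "tool_pos": TCP position; "orientation": TCP orientation; "contact_force": force on the tool from outside, world axes, zero at the start; "torque": the same for the moment, N m; "gripper_width": finger opening in mm; "finger_force": force on a finger pad.
Only numpy, scipy, OpenCV 4.12 (cv2) and the standard library are available. Lean on these libraries where they do the work, as an engineer would, in place of code of your own. Each camera call takes 0.05 s, during which the arm holds its last target. There are 200 camera calls.

## Task

The foot bolt of the model lift tower is still loose, and the ratchet left on it can only swing between the two front legs. First take the gear motor that stands in the way of the handle and stand it upright in the empty parts tray; then work the ratchet to and fro, tightening clockwise, until the bolt is fully tight, and let go with the ratchet left on the bolt. Leave the other things on the bench where they are.

Things in the scene. Friction and masses are not known exactly. Their poses are not given: they have to be found in the camera images.
- tower: first section of a model lift tower, fixed; origin on the foot bolt's axis at bench height; x points away from the robot (within 0.15 rad of world x), z up. Grey base plate 340 x 280 x 10 mm (x -210 to 130, y +-140 mm), foot plate to 18 mm height; four square legs 14 mm wide at x +-70, y +-58 mm carry the deck
- deck_edge (a point): middle of the front lower edge of the tower's grating deck, 165 mm above the bench. The deck (x -155 to 105, y +-110 mm from the bolt, railing to 207 mm high) roofs the ratchet almost to its handle's end and the motor: no gripper fits straight down on them; reach in under this edge with the tool leaning back 30 to 40 degrees towards the robot
- bolt_axis (a point): point on the upright axis about which bolt and ratchet turn, at the height of the handle's centre line (56 mm above the bench); axes as the tower's
- handle_grip (a point): point on the centre line of the ratchet's black round handle, 165 mm from the bolt axis. The handle is 22 mm in diameter from 102 to 191 mm (end cap to 195 mm), then a 14 mm steel neck and a 40 mm head over the bolt. x points along the handle to the bolt, z up. The ratchet cannot come off; it turns level about the bolt axis
- ratchet (a joint): swing of the handle, rad: 0 = along the tower's -x, growing clockwise from above (handle end to the tower's +y); from -0.5 to 0.5, where the neck meets the front legs. Clockwise takes the bolt along (about 4 to 5 N at the grip); anticlockwise clicks back freely (under 1 N, up to 0.18 rad lost at each change of direction). It stays where it is left
- bolt (a joint): turn of the foot bolt, rad, growing as it is screwed in (clockwise from above); it starts between 0 and 0.5; 2.2 = fully tight, a hard stop. It stays where it is left
- motor_center (a point): centre of the loose gear motor (about 0.2 kg) that stands upright on the tower's base plate in the handle's swing: metal cylinder 35 to 37 mm in diameter, 68 mm tall, with a 6 mm shaft sticking up another 18 mm. The point is on its axis, 34 mm above its underside; z along the axis, up
- tray: empty black parts tray without dividers, open on top, fixed on the bench at the left or right: outside 170 (x) x 140 (y) x 28 mm, walls 4 mm; origin at the centre of its underside, inner floor 4 mm above it
- sorter: grey tray of the same size with six compartments of small hardware, fixed, on the other side; not to be used; origin at the centre of its underside
- spray: bystander: steel spray can with a yellow band, 52 mm diameter, 170 mm tall, standing; origin at its underside
- jar: bystander: clear screw jar with a white lid, 60 mm diameter, 65 mm tall, standing; origin at its underside
- tape: bystander: roll of tape lying flat, 90 mm diameter, 19 mm high; origin at its underside
- driver: bystander: screwdriver with a red handle, lying; origin at its underside
- spanner: bystander: steel open spanner, lying; origin at its underside
- cutters: bystander: side cutters with red handles, lying, about 150 mm long; origin at its underside
- gear: bystander: loose printed gear wheel, 52 mm diameter, 16 mm high, lying on the tower's base plate to the right of the handle's swing; origin at its underside
Things that resemble listed ones, but are neither listed nor needed, are in the scene too. Leave any orange or yellow look-alike of the part that bears motor_center alone. Leave any turquoise look-alike of the tray alone.

How it is judged (in metres and radians):
On the way, in this order (a step that is already met when the one before it is completed fails the run):
1. the gear motor stands upright in the empty tray, let go (x of motor_center in the frame of tray between -0.066 and 0.066 m and y of motor_center in the frame of tray between -0.051 and 0.051 m and z of motor_center in the frame of tray between 0.03 and 0.044 m and angle between motor_center's own z axis and vertical below 0.15 rad and contact force between the fingers and motor below 0.1 N and linear speed of motor below 0.02 m/s), for 0.2 s.
2. the bolt is screwed fully tight (value of joint bolt above 2.15 rad), for 0.2 s.
At the end, for the whole second after the job is handed in: the bolt is within 0.05 rad of fully tight, the ratchet on it at rest, and the gear motor stands upright (within 0.15 rad) and still on the floor of the empty tray, wholly between its walls; nothing is held (x of motor_center in the frame of tray between -0.066 and 0.066 m and y of motor_center in the frame of tray between -0.051 and 0.051 m and z of motor_center in the frame of tray between 0.03 and 0.044 m and angle between motor_center's own z axis and vertical below 0.15 rad and linear speed of motor below 0.02 m/s and value of joint bolt above 2.15 rad and velocity of joint ratchet between -0.05 and 0.05 rad/s); the robot touches nothing.
It fails at once if a bystander (spray can, jar, tape, screwdriver, spanner, cutters or loose gear) is moved by more than 30 mm (distance of any of spray, jar, tape, driver, spanner, cutters, gear from where it was at the start of the episode above 0.03 m).
It also fails if it takes over 72 s, if anything falls off the work surface, if the arm or the gripper's body presses on something with over 40 N, if the wrist force passes 120 N, or if a joint passes its speed limit or range.

## Working session

There is one attempt and no reset: what is moved stays moved. The work goes in short steps, Python scripts to look and compute and a shell command to move; the robot and the scene stay as the last step left them, time stands still between calls to the robot, and variables do not carry over. Pictures are saved under pics/ and viewed, at most 10 in all, crops included, and the job is handed in when it is done.

```bash
mkdir -p pics; ls; cat > h.py <<'E'
from workcell import *
import numpy as np, cv2
def save(n,f):
    s=snapshot(n); cv2.imwrite('pics/'+f,s['pixels'][:,:,::-1]); return s
def ray(s,u,v):
    K=np.array(s['camera_matrix']);R=np.array(s['R']);t=np.array(s['t'])
    d=R.T@np.linalg.solve(K,[u,v,1.]); return -R.T@t,d
def onz(s,u,v,z):
    o,d=ray(s,u,v); return o+d*(z-o[2])/d[2]
def proj(s,X):
    c=np.array(s['R'])@np.array(X,float)+s['t']; p=np.array(s['camera_matrix'])@c; return p[:2]/p[2]
E
python3 - <<'E'
from h import *
print(observe())
a=save('top','top0.png');b=save('side','side0.png')
for s in (a,b): print(s['camera_matrix'],s['R'],s['t'])
for c,s in(('top',a),('side',b)):
  for n in ['motor_center','handle_grip','tray','gear','tower','spray','jar','tape','sorter']:
    print(c,n,[(np.round(r['rect']).tolist(),round(r['p'],2),onz(s,r['rect'][0],r['rect'][1],30).round().tolist()) for r in silhouettes(c,n)][:3])
w=save('wrist','wrist0.png');print(w['tool_from_camera'],w['camera_matrix'])
im=np.hstack([cv2.imread('pics/top0.png'),cv2.imread('pics/side0.png')]);
E
```

```text
pics
{'time': 0.0, 'qpos': array([-67.79374297,  39.5336358 , -11.14542941,  89.74564812,
         9.01238349,  51.71041794, -12.32713779]), 'joint_vel': array([ 0.01916763, -0.00349624,  0.04234897, -0.03203693,  0.13145262,
       -0.01359175,  0.06034305]), 'effort': array([-3.54110921e-05, -5.39599013e+01, -1.26682319e+00, -1.58542514e+01,
        9.04146204e-03,  9.31688526e-03,  3.23930792e-06]), 'tool_pos': array([216.37610936, 585.78885835, 303.07565805]), 'orientation': array([[-9.38087210e-01,  3.46398767e-01, -5.28903291e-04],
       [ 3.46399147e-01,  9.38085482e-01, -1.80535296e-03],
       [-1.29215542e-04, -1.87679017e-03, -9.99998230e-01]]), 'contact_force': array([-0.15067262, -0.43146455, -0.38531466]), 'torque': array([-0.0127107 ,  0.00348408,  0.02157067]), 'finger_force': 0.0, 'gripper_width': 85.46349527998625}
[[393.70749013   0.         251.07275376]
 [  0.         393.70749013 182.29987807]
 [  0.           0.           1.        ]] [[-0.00729625 -0.99996223  0.00472309]
 [-0.99221415  0.0066523  -0.12436569]
 [ 0.12432957 -0.00559372 -0.99222521]] [  31.488
[... 1870 characters left out ...]
57, [783.0, 4.0, 30.0])]
side spray [([241.0, 143.0, 14.0, 39.0], 0.63, [711.0, 351.0, 30.0])]
side jar [([341.0, 271.0, 22.0, 23.0], 0.76, [679.0, -337.0, 30.0])]
side tape [([192.0, 140.0, 22.0, 15.0], 0.61, [549.0, 478.0, 30.0])]
side sorter [([288.0, 306.0, 67.0, 67.0], 0.96, [461.0, -340.0, 30.0])]
[[-3.41539616e-04 -9.55065718e-01 -2.96393924e-01  7.50104395e+01]
 [ 9.99999903e-01 -4.08492530e-04  1.63962969e-04 -6.92351568e-01]
 [-2.77670114e-04 -2.96393839e-01  9.55065765e-01 -6.97665717e+01]
 [ 0.00000000e+00  0.00000000e+00  0.00000000e+00  1.00000000e+00]] [[297.31863964   0.         253.53107746]
 [  0.         297.31863964 194.65306477]
 [  0.           0.           1.        ]]
```

View pics/top0.png

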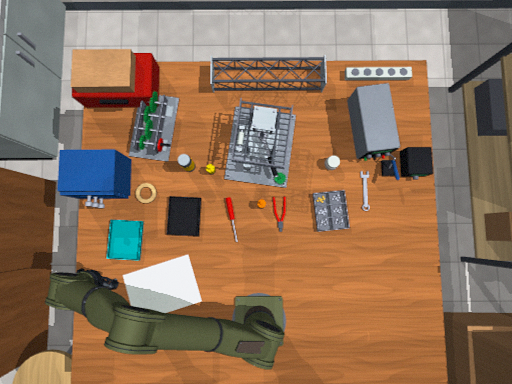

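View pics/side0.png

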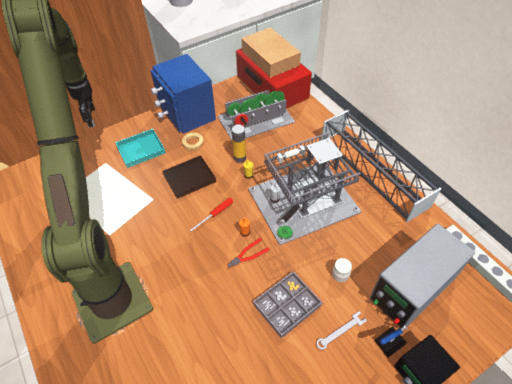

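```bash
python3 - <<'E'
import cv2,numpy as np
a=cv2.imread('pics/side0.png')[130:245,240:365];b=cv2.imread('pics/top0.png')[95:195,215:305]
a=cv2.resize(a,None,fx=4,fy=4,interpolation=cv2.INTER_CUBIC);b=cv2.resize(b,None,fx=3.3,fy=3.3,interpolation=cv2.INTER_CUBIC)
o=np.zeros((max(a.shape[0],b.shape[0]),a.shape[1]+b.shape[1],3),np.uint8);o[:a.shape[0],:a.shape[1]]=a;o[:b.shape[0],a.shape[1]:]=b
cv2.imwrite('pics/crop0.png',o);print(o.shape)
E
```

```text
(460, 797, 3)
```

View pics/crop0.png

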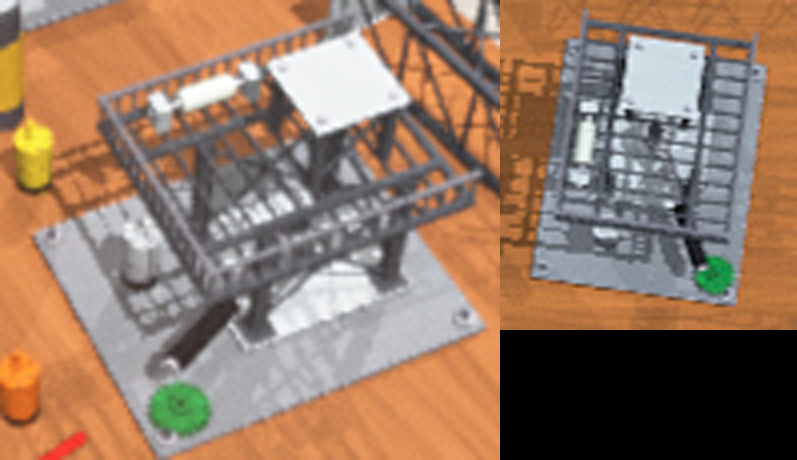

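```bash
cat > fit.py <<'E'
from h import *
from scipy.optimize import least_squares
a=snapshot('top');b=snapshot('side')
def tw(p,q):
    c,s=np.cos(p[2]),np.sin(p[2]);return np.array([p[0]+c*q[0]-s*q[1],p[1]+s*q[0]+c*q[1],q[2]])
obs=[(a,(-210,140,10),(225,179.8)),(a,(-210,-140,10),(286.8,186.8)),(a,(130,-140,10),(295.3,115.3)),(a,(130,140,10),(236.2,106.5)),
(b,(-210,140,10),(248.75,188.75)),(b,(-210,-140,10),(280.75,244.25)),(b,(130,-140,10),(361.25,211.25))]
f=lambda p:np.concatenate([proj(s,tw(p,q))-uv for s,q,uv in obs])
r=least_squares(f,[800,0,0]);p=r.x;print(p,r.fun.round(1))
c,s=np.cos(p[2]),np.sin(p[2]);Ri=np.array([[c,s],[-s,c]])
def loc(X): return (Ri@(X[:2]-p[:2])).round(1)
if __name__=='__main__':
  print('deck corners',[proj(a,tw(p,q)).round(1).tolist() for q in [(-155,110,165),(-155,-110,165)]])
  for sn,u,v,z in [('s',275.5,200.5,12),('s',275.5,195,44),('t',246.8,166.2,60)]:
    X=onz(b if sn=='s' else a,u,v,z);print('motor',X.round(),loc(X))
  for sn,u,v,z in [('s',281.5,221.5,56),('t',276.5,174.5,60)]:
    X=onz(b if sn=='s' else a,u,v,z);print('hend',X.round(),loc(X))
  for S,n in((a,'top'),(b,'side')):
    for m in silhouettes(n,'motor_center')+silhouettes(n,'gear')+silhouettes(n,'handle_grip')[:1]+silhouettes(n,'tray')[:1]:
      X=onz(S,*m['rect'][:2],40);print(n,m['rect'],X.round(),loc(X))
E
python3 fit.py
```

```text
[ 8.02738448e+02 -2.50974670e+01 -1.39199406e-01] [ 0.3 -0.7  0.5  0.5  0.9 -1.1 -0.6 -0.2 -1.2 -0.4 -0.7  0.4  0.4 -0.3]
deck corners [[232.1, 161.9], [285.3, 168.9]]
motor [671.  33.  12.] [-138.7   39.2]
motor [671.  35.  44.] [-138.6   41.2]
motor [664.  46.  60.] [-147.4   50.7]
hend [617. -82.  56.] [-176.4  -81.7]
hend [626. -84.  60.] [-166.6  -82.5]
top [262.6, 203.8, 9.1, 10.6] [500. -22.  40.] [-299.9  -39.2]
top [247.1, 165.8, 5.6, 5.5] [669.  44.  40.] [-142.1   50.2]
top [278.8, 180.4, 7.8, 12.9] [603. -95.  40.] [-188.2  -96.7]
top [262.2, 141.9, 70.0, 88.0] [776. -24.  40.] [-26.3  -2.1]
top [125.4, 239.3, 37.2, 41.3] [351. 571.  40.] [-529.9  527.9]
side [247.1, 169.6, 14.9, 18.9] [651. 203.  40.] [-182.2  204.8]
side [275.4, 194.8, 9.5, 21.7] [673.  38.  40.] [-137.1   44.9]
side [244.9, 227.1, 6.5, 18.7] [501. -22.  40.] [-299.2  -38.3]
side [284.4, 232.4, 16.6, 11.9] [ 606. -116.   40.] [-182.6 -117.7]
side [343.5, 269.0, 19.8, 25.7] [ 687. -339.   40.] [ -71.5 -327.3]
side [298.2, 204.1, 35.8, 39.0] [719. -43.  40.] [-80.4 -29.8]
side [188.6, 175.8, 55.3, 47.3] [443. 302.  40.] [-401.9  273.6]
```

```bash
python3 -m creep '[{"tz":4},{"tz":8},{"tz":12},{"tz":16},{"tz":20},{"tz":24},{"tz":28},{"tz":32},{"tz":36},{"tz":40}]'; python3 -c "
from h import *
s=observe();print(s['qpos'].round(1),s['orientation'].round(3))"
```

```text
[-67.8  39.5 -11.2  89.7   9.   51.7 -12.3] [[-0.938  0.346  0.   ]
 [ 0.346  0.938  0.   ]
 [ 0.     0.    -1.   ]]schema error: expected keys hand, tx, ty, tz, yaw
```

```bash
python3 -m creep '[{"hand":1,"tx":0,"ty":-3,"tz":4,"yaw":0},{"hand":1,"tx":0,"ty":-6,"tz":8,"yaw":0},{"hand":1,"tx":0,"ty":-9,"tz":12,"yaw":0},{"hand":1,"tx":0,"ty":-12,"tz":16,"yaw":0},{"hand":1,"tx":0,"ty":-15,"tz":20,"yaw":0},{"hand":1,"tx":0,"ty":-18,"tz":24,"yaw":0},{"hand":1,"tx":0,"ty":-21,"tz":28,"yaw":0},{"hand":1,"tx":0,"ty":-24,"tz":32,"yaw":0},{"hand":1,"tx":0,"ty":-27,"tz":36,"yaw":0},{"hand":1,"tx":0,"ty":-30,"tz":40,"yaw":0}]'; python3 -c "
from h import *
s=observe();print(s['qpos'].round(1),s['orientation'].round(3))"
```

```text
time: 2.38
tool_pos: [216.1, 334.6, 639.1]
orientation: [[-0.938, 0.346, 0.0], [0.346, 0.938, 0.001], [-0.0, 0.001, -1.0]]
contact_force: [0.6, 0.3, -0.6]
gripper_width: 85.4
finger_force: 0.0
[-53.9   5.5 -11.5  85.8   1.1  88.8   4.4] [[-0.938  0.346  0.   ]
 [ 0.346  0.938  0.001]
 [-0.     0.001 -1.   ]]
```

```bash
python3 -m creep '[{"hand":1,"tx":0,"ty":0,"tz":4,"yaw":0},{"hand":1,"tx":0,"ty":0,"tz":8,"yaw":0},{"hand":1,"tx":0,"ty":0,"tz":12,"yaw":0},{"hand":1,"tx":0,"ty":0,"tz":16,"yaw":0},{"hand":1,"tx":0,"ty":0,"tz":20,"yaw":0},{"hand":1,"tx":0,"ty":0,"tz":24,"yaw":0},{"hand":1,"tx":0,"ty":0,"tz":28,"yaw":0},{"hand":1,"tx":0,"ty":0,"tz":32,"yaw":0},{"hand":1,"tx":0,"ty":0,"tz":36,"yaw":0},{"hand":1,"tx":0,"ty":0,"tz":40,"yaw":0}]'; python3 -c "
from h import *
s=observe();print(s['qpos'].round(1),s['orientation'].round(3))"
```

```text
time: 3.22
tool_pos: [206.6, 319.8, 828.1]
orientation: [[-0.938, 0.346, 0.021], [0.347, 0.937, 0.032], [-0.008, 0.038, -0.999]]
contact_force: [0.1, 0.3, -0.1]
gripper_width: 85.4
finger_force: 0.0
[-87.1   8.2  32.3  51.   -5.1 119.7  11.9] [[-0.938  0.346  0.021]
 [ 0.347  0.937  0.032]
 [-0.008  0.038 -0.999]]
```

```bash
python3 -m creep '[{"hand":1,"tx":0,"ty":0,"tz":10,"yaw":0},{"hand":1,"tx":0,"ty":0,"tz":20,"yaw":0},{"hand":1,"tx":0,"ty":0,"tz":30,"yaw":0},{"hand":1,"tx":0,"ty":0,"tz":40,"yaw":0},{"hand":1,"tx":0,"ty":0,"tz":50,"yaw":0},{"hand":1,"tx":0,"ty":0,"tz":60,"yaw":0}]'; python3 -c "
from h import *
s=observe();print(s['qpos'].round(1),s['orientation'].round(3))"
```

```text
time: 3.72
tool_pos: [192.4, 297.1, 841.9]
orientation: [[-0.938, 0.345, 0.038], [0.347, 0.936, 0.062], [-0.014, 0.072, -0.997]]
contact_force: [-1.0, -0.6, -0.4]
gripper_width: 85.4
finger_force: 0.0
[-100.9    5.1   45.3   52.4   -4.4  119.7   11.6] [[-0.938  0.345  0.038]
 [ 0.347  0.936  0.062]
 [-0.014  0.072 -0.997]]
```

```bash
python3 -m creep '[{"hand":1,"tx":2,"ty":0,"tz":-4,"yaw":0},{"hand":1,"tx":4,"ty":0,"tz":-8,"yaw":0},{"hand":1,"tx":6,"ty":0,"tz":-12,"yaw":0},{"hand":1,"tx":8,"ty":0,"tz":-16,"yaw":0}]'; python3 -c "
from h import *
s=observe();print(s['qpos'].round(1),s['orientation'].round(3))"
```

```text
time: 4.05
tool_pos: [267.3, 296.9, 691.2]
orientation: [[-0.938, 0.344, 0.038], [0.345, 0.936, 0.064], [-0.014, 0.073, -0.997]]
contact_force: [0.5, -0.0, 0.6]
gripper_width: 85.6
finger_force: 0.0
[-96.8   3.6  47.6  80.7  -3.4  92.6  20.2] [[-0.938  0.344  0.038]
 [ 0.345  0.936  0.064]
 [-0.014  0.073 -0.997]]
```

```bash
python3 -m creep '[{"hand":1,"tx":3,"ty":-2.5,"tz":0,"yaw":0},{"hand":1,"tx":6,"ty":-5,"tz":0,"yaw":0},{"hand":1,"tx":9,"ty":-7.5,"tz":0,"yaw":0},{"hand":1,"tx":12,"ty":-10,"tz":0,"yaw":0},{"hand":1,"tx":15,"ty":-12.5,"tz":0,"yaw":0},{"hand":1,"tx":18,"ty":-15,"tz":0,"yaw":0},{"hand":1,"tx":21,"ty":-17.5,"tz":0,"yaw":0},{"hand":1,"tx":24,"ty":-20,"tz":0,"yaw":0},{"hand":1,"tx":28,"ty":-22.5,"tz":0,"yaw":0},{"hand":1,"tx":32,"ty":-25,"tz":0,"yaw":0}]' | sed -n 1,3p
for i in 1 2 3; do :; done
python3 -m creep '[{"hand":1,"tx":10,"ty":0,"tz":0,"yaw":0},{"hand":1,"tx":20,"ty":0,"tz":0,"yaw":0},{"hand":1,"tx":30,"ty":0,"tz":0,"yaw":0},{"hand":1,"tx":40,"ty":0,"tz":0,"yaw":0},{"hand":1,"tx":50,"ty":0,"tz":0,"yaw":0},{"hand":1,"tx":60,"ty":0,"tz":0,"yaw":0}]'| sed -n 1,3p
python3 -m creep '[{"hand":1,"tx":10,"ty":0,"tz":0,"yaw":0},{"hand":1,"tx":20,"ty":0,"tz":0,"yaw":0},{"hand":1,"tx":30,"ty":0,"tz":0,"yaw":0}]'| sed -n 1,3p
python3 -c "
from h import *
s=observe();print(s['qpos'].round(1),s['orientation'].round(3))"
```

```text
time: 4.88
tool_pos: [578.9, 52.1, 692.5]
orientation: [[-0.938, 0.344, 0.039], [0.346, 0.936, 0.063], [-0.015, 0.072, -0.997]]
time: 5.38
tool_pos: [728.9, 57.5, 635.4]
orientation: [[-0.935, 0.353, 0.029], [0.355, 0.933, 0.067], [-0.004, 0.073, -0.997]]
time: 5.63
tool_pos: [737.4, 56.0, 628.1]
orientation: [[-0.939, 0.342, 0.042], [0.344, 0.937, 0.056], [-0.02, 0.067, -0.998]]
[ -5.6  50.  -18.1   7.8  13.1 119.7  59.7] [[-0.939  0.342  0.042]
 [ 0.344  0.937  0.056]
 [-0.02   0.067 -0.998]]
```

```bash
python3 -m creep '[{"hand":1,"tx":0,"ty":0,"tz":8,"yaw":0},{"hand":1,"tx":0,"ty":0,"tz":16,"yaw":0}]' | sed -n 1,3p
python3 -m creep '[{"hand":1,"tx":2,"ty":0,"tz":8,"yaw":0},{"hand":1,"tx":4,"ty":0,"tz":16,"yaw":0}]' | sed -n 1,3p
python3 -m creep '[{"hand":1,"tx":2,"ty":0,"tz":8,"yaw":0},{"hand":1,"tx":4,"ty":0,"tz":16,"yaw":0}]' | sed -n 1,3p
python3 -c "
from h import *
s=observe();print(s['qpos'].round(1),s['orientation'].round(3))"
```

```text
time: 5.8
tool_pos: [728.5, 61.8, 641.2]
orientation: [[-0.945, 0.324, 0.043], [0.327, 0.942, 0.08], [-0.014, 0.089, -0.996]]
time: 5.97
tool_pos: [716.6, 53.9, 670.6]
orientation: [[-0.937, 0.34, 0.085], [0.345, 0.936, 0.063], [-0.058, 0.089, -0.994]]
time: 6.13
tool_pos: [701.0, 51.8, 703.9]
orientation: [[-0.931, 0.34, 0.132], [0.35, 0.935, 0.064], [-0.101, 0.106, -0.989]]
[ -8.2  45.   19.4   7.7 -20.7 119.7  62.8] [[-0.931  0.34   0.132]
 [ 0.35   0.935  0.064]
 [-0.101  0.106 -0.989]]
```

```bash
python3 -m creep '[{"hand":1,"tx":2,"ty":0,"tz":8,"yaw":0},{"hand":1,"tx":4,"ty":0,"tz":16,"yaw":0}]' | sed -n 2,3p
python3 -m creep '[{"hand":1,"tx":2,"ty":0,"tz":8,"yaw":0},{"hand":1,"tx":4,"ty":0,"tz":16,"yaw":0}]' | sed -n 2,3p
python3 -m creep '[{"hand":1,"tx":2,"ty":0,"tz":8,"yaw":0},{"hand":1,"tx":4,"ty":0,"tz":16,"yaw":0}]' | sed -n 2,3p
python3 -m creep '[{"hand":1,"tx":2,"ty":0,"tz":8,"yaw":0},{"hand":1,"tx":4,"ty":0,"tz":16,"yaw":0}]' | sed -n 2,3p
python3 -m creep '[{"hand":1,"tx":2,"ty":0,"tz":8,"yaw":0},{"hand":1,"tx":4,"ty":0,"tz":16,"yaw":0}]' | sed -n 2,3p
python3 -m creep '[{"hand":1,"tx":2,"ty":0,"tz":8,"yaw":0},{"hand":1,"tx":4,"ty":0,"tz":16,"yaw":0}]' | sed -n 1,3p
python3 -c "
from h import *
s=observe();print(s['qpos'].round(1),s['orientation'].round(3))"
```

```text
tool_pos: [686.0, 50.9, 732.3]
orientation: [[-0.926, 0.336, 0.172], [0.352, 0.933, 0.07], [-0.137, 0.125, -0.983]]
tool_pos: [670.4, 49.3, 758.9]
orientation: [[-0.919, 0.334, 0.21], [0.355, 0.932, 0.072], [-0.172, 0.141, -0.975]]
tool_pos: [654.6, 47.1, 784.0]
orientation: [[-0.91, 0.333, 0.247], [0.36, 0.93, 0.073], [-0.205, 0.156, -0.966]]
tool_pos: [638.5, 44.0, 807.7]
orientation: [[-0.899, 0.334, 0.283], [0.368, 0.927, 0.072], [-0.238, 0.169, -0.956]]
tool_pos: [622.1, 40.3, 830.0]
orientation: [[-0.886, 0.338, 0.318], [0.377, 0.924, 0.069], [-0.27, 0.181, -0.946]]
time: 7.13
tool_pos: [607.5, 41.5, 848.4]
orientation: [[-0.88, 0.326, 0.345], [0.374, 0.924, 0.08], [-0.293, 0.199, -0.935]]
[ -9.4  32.7  27.1   7.7 -26.3 119.7  62.5] [[-0.88   0.326  0.345]
 [ 0.374  0.924  0.08 ]
 [-0.293  0.199 -0.935]]
```

```bash
python3 -m creep '[{"hand":1,"tx":0,"ty":0,"tz":-4,"yaw":5},{"hand":1,"tx":0,"ty":0,"tz":-8,"yaw":11},{"hand":1,"tx":1,"ty":0,"tz":-12,"yaw":17},{"hand":1,"tx":2,"ty":0,"tz":-16,"yaw":23},{"hand":1,"tx":3,"ty":0,"tz":-18,"yaw":29},{"hand":1,"tx":4,"ty":0,"tz":-19,"yaw":35},{"hand":1,"tx":5,"ty":0,"tz":-20,"yaw":41},{"hand":1,"tx":6,"ty":0,"tz":-20,"yaw":48},{"hand":1,"tx":6,"ty":0,"tz":-20,"yaw":55},{"hand":1,"tx":6,"ty":0,"tz":-20,"yaw":55}]' | sed -n 1,3p
python3 -m creep '[{"hand":1,"tx":3,"ty":0,"tz":6,"yaw":0},{"hand":1,"tx":6,"ty":0,"tz":14,"yaw":0}]' | sed -n 2,3p
python3 -m creep '[{"hand":1,"tx":2,"ty":0,"tz":8,"yaw":0},{"hand":1,"tx":4,"ty":0,"tz":16,"yaw":0}]' | sed -n 2,3p
python3 -c "
from h import *
s=observe();print(s['qpos'].round(1),s['orientation'].round(3))"
```

```text
time: 7.97
tool_pos: [669.6, 44.1, 644.3]
orientation: [[-0.806, -0.58, 0.118], [-0.519, 0.789, 0.33], [-0.285, 0.204, -0.937]]
tool_pos: [692.3, 46.3, 690.8]
orientation: [[-0.813, -0.57, 0.115], [-0.509, 0.793, 0.335], [-0.282, 0.215, -0.935]]
tool_pos: [694.0, 45.4, 727.2]
orientation: [[-0.81, -0.568, 0.143], [-0.495, 0.794, 0.351], [-0.313, 0.214, -0.925]]
[ -2.4  43.2  25.8  11.6 -45.5 116.7 114.8] [[-0.81  -0.568  0.143]
 [-0.495  0.794  0.351]
 [-0.313  0.214 -0.925]]
```

```bash
python3 -m creep '[{"hand":1,"tx":2,"ty":0,"tz":8,"yaw":0},{"hand":1,"tx":4,"ty":0,"tz":16,"yaw":0}]' | sed -n 2,3p
python3 -m creep '[{"hand":1,"tx":2,"ty":0,"tz":8,"yaw":0},{"hand":1,"tx":4,"ty":0,"tz":16,"yaw":0}]' | sed -n 2,3p
python3 -m creep '[{"hand":1,"tx":2,"ty":0,"tz":8,"yaw":0},{"hand":1,"tx":4,"ty":0,"tz":16,"yaw":0}]' | sed -n 2,3p
python3 -m creep '[{"hand":1,"tx":2,"ty":0,"tz":8,"yaw":0},{"hand":1,"tx":4,"ty":0,"tz":16,"yaw":0}]' | sed -n 2,3p
python3 -m creep '[{"hand":1,"tx":2,"ty":0,"tz":8,"yaw":0},{"hand":1,"tx":4,"ty":0,"tz":16,"yaw":0}]' | sed -n 2,3p
python3 -m creep '[{"hand":1,"tx":2,"ty":0,"tz":8,"yaw":0},{"hand":1,"tx":4,"ty":0,"tz":16,"yaw":0}]' | sed -n 1,3p
python3 -c "
from h import *
s=observe();print(s['qpos'].round(1),s['orientation'].round(3))"
```

```text
tool_pos: [674.9, 43.0, 758.2]
orientation: [[-0.815, -0.553, 0.172], [-0.477, 0.809, 0.344], [-0.33, 0.198, -0.923]]
tool_pos: [655.0, 50.0, 789.0]
orientation: [[-0.802, -0.56, 0.209], [-0.469, 0.807, 0.359], [-0.369, 0.19, -0.91]]
tool_pos: [636.1, 54.5, 814.9]
orientation: [[-0.793, -0.56, 0.239], [-0.46, 0.808, 0.369], [-0.4, 0.182, -0.898]]
tool_pos: [617.8, 57.6, 838.3]
orientation: [[-0.785, -0.558, 0.268], [-0.449, 0.811, 0.375], [-0.427, 0.174, -0.887]]
tool_pos: [599.6, 60.0, 860.0]
orientation: [[-0.777, -0.556, 0.296], [-0.437, 0.814, 0.382], [-0.453, 0.167, -0.876]]
time: 9.3
tool_pos: [581.5, 62.1, 880.2]
orientation: [[-0.768, -0.553, 0.323], [-0.426, 0.817, 0.388], [-0.478, 0.161, -0.863]]
[ -3.3  31.7  35.1   7.7 -57.3 119.7 106.7] [[-0.768 -0.553  0.323]
 [-0.426  0.817  0.388]
 [-0.478  0.161 -0.863]]
```

```bash
python3 -m creep '[{"hand":1,"tx":1,"ty":0,"tz":-4,"yaw":0},{"hand":1,"tx":2,"ty":0,"tz":-8,"yaw":5},{"hand":1,"tx":3,"ty":0,"tz":-12,"yaw":10},{"hand":1,"tx":5,"ty":0,"tz":-16,"yaw":15},{"hand":1,"tx":6,"ty":0,"tz":-20,"yaw":20},{"hand":1,"tx":7,"ty":0,"tz":-23,"yaw":25},{"hand":1,"tx":8,"ty":0,"tz":-25,"yaw":30},{"hand":1,"tx":8,"ty":0,"tz":-26,"yaw":35},{"hand":1,"tx":8,"ty":0,"tz":-26,"yaw":40},{"hand":1,"tx":8,"ty":0,"tz":-26,"yaw":40}]' | sed -n 1,3p
python3 -m creep '[{"hand":1,"tx":3,"ty":0,"tz":6,"yaw":0},{"hand":1,"tx":6,"ty":0,"tz":14,"yaw":0}]' | sed -n 2,3p
python3 -m creep '[{"hand":1,"tx":2,"ty":0,"tz":8,"yaw":0},{"hand":1,"tx":4,"ty":0,"tz":16,"yaw":0}]' | sed -n 2,3p
python3 -m creep '[{"hand":1,"tx":2,"ty":0,"tz":8,"yaw":0},{"hand":1,"tx":4,"ty":0,"tz":16,"yaw":0}]' | sed -n 2,3p
python3 -m creep '[{"hand":1,"tx":2,"ty":0,"tz":8,"yaw":0},{"hand":1,"tx":4,"ty":0,"tz":16,"yaw":0}]' | sed -n 2,3p
python3 -c "
from h import *
s=observe();print(s['qpos'].round(1),s['orientation'].round(3))"
```

```text
time: 10.13
tool_pos: [661.2, 63.0, 619.6]
orientation: [[-0.373, -0.928, 0.01], [-0.804, 0.328, 0.496], [-0.463, 0.177, -0.868]]
tool_pos: [686.5, 63.1, 669.4]
orientation: [[-0.379, -0.925, -0.002], [-0.801, 0.328, 0.501], [-0.463, 0.191, -0.866]]
tool_pos: [689.2, 67.1, 716.9]
orientation: [[-0.377, -0.926, 0.028], [-0.793, 0.339, 0.505], [-0.477, 0.168, -0.862]]
tool_pos: [670.7, 69.4, 748.3]
orientation: [[-0.388, -0.919, 0.067], [-0.784, 0.368, 0.5], [-0.485, 0.141, -0.863]]
tool_pos: [649.9, 72.7, 781.7]
orientation: [[-0.389, -0.915, 0.107], [-0.77, 0.387, 0.508], [-0.506, 0.116, -0.855]]
[  2.   40.3  -9.5   7.7 -27.6 119.7 134. ] [[-0.389 -0.915  0.107]
 [-0.77   0.387  0.508]
 [-0.506  0.116 -0.855]]
```

```bash
python3 -m creep '[{"hand":1,"tx":2,"ty":0,"tz":8,"yaw":0},{"hand":1,"tx":4,"ty":0,"tz":16,"yaw":0}]' | sed -n 2,3p
python3 -m creep '[{"hand":1,"tx":2,"ty":0,"tz":8,"yaw":0},{"hand":1,"tx":4,"ty":0,"tz":16,"yaw":0}]' | sed -n 2,3p
python3 -m creep '[{"hand":1,"tx":2,"ty":0,"tz":8,"yaw":0},{"hand":1,"tx":4,"ty":0,"tz":16,"yaw":0}]' | sed -n 2,3p
python3 -m creep '[{"hand":1,"tx":2,"ty":0,"tz":8,"yaw":0},{"hand":1,"tx":4,"ty":0,"tz":16,"yaw":0}]' | sed -n 2,3p
python3 -c "
from h import *
s=observe();print(s['qpos'].round(1),s['orientation'].round(3))"
```

```text
tool_pos: [631.1, 80.2, 807.4]
orientation: [[-0.379, -0.917, 0.127], [-0.759, 0.386, 0.525], [-0.53, 0.102, -0.842]]
tool_pos: [613.3, 83.6, 831.1]
orientation: [[-0.377, -0.913, 0.154], [-0.747, 0.398, 0.532], [-0.548, 0.085, -0.832]]
tool_pos: [595.3, 87.9, 853.4]
orientation: [[-0.372, -0.911, 0.178], [-0.735, 0.406, 0.543], [-0.567, 0.071, -0.821]]
tool_pos: [577.8, 91.7, 874.3]
orientation: [[-0.366, -0.908, 0.202], [-0.723, 0.414, 0.553], [-0.586, 0.057, -0.808]]
[  0.   32.7   8.3   7.7 -46.9 119.7 129.6] [[-0.366 -0.908  0.202]
 [-0.723  0.414  0.553]
 [-0.586  0.057 -0.808]]
```

```bash
python3 -m creep '[{"hand":1,"tx":-1,"ty":0,"tz":-4,"yaw":-7},{"hand":1,"tx":-2,"ty":0,"tz":-8,"yaw":-14},{"hand":1,"tx":-3,"ty":0,"tz":-12,"yaw":-21},{"hand":1,"tx":-4,"ty":0,"tz":-16,"yaw":-28},{"hand":1,"tx":-4,"ty":0,"tz":-20,"yaw":-35},{"hand":1,"tx":-4,"ty":-1,"tz":-24,"yaw":-42},{"hand":1,"tx":-4,"ty":-2,"tz":-28,"yaw":-49},{"hand":1,"tx":-4,"ty":-3,"tz":-32,"yaw":-56},{"hand":1,"tx":-4,"ty":-4,"tz":-36,"yaw":-63},{"hand":1,"tx":-4,"ty":-4,"tz":-40,"yaw":-70}]' | sed -n 1,3p
python3 -m creep '[{"hand":1,"tx":0,"ty":0,"tz":-4,"yaw":-7},{"hand":1,"tx":0,"ty":0,"tz":-8,"yaw":-8},{"hand":1,"tx":0,"ty":0,"tz":-12,"yaw":-8},{"hand":1,"tx":0,"ty":0,"tz":-16,"yaw":-8},{"hand":1,"tx":0,"ty":0,"tz":-20,"yaw":-8},{"hand":1,"tx":0,"ty":0,"tz":-20,"yaw":-8}]' | sed -n 1,3p
cat >> h.py <<'E'
def wproj(st,w,X):
    R=np.array(st['orientation']);T=np.array(w['tool_from_camera'])
    pt=R.T@(np.array(X,float)-st['tool_pos']); c=T[:3,:3].T@(pt-T[:3,3])
    K=w['camera_matrix'];th=np.arctan2(np.hypot(c[0],c[1]),c[2]);n=c[:2]/np.hypot(c[0],c[1])
    return np.array([K[0][2],K[1][2]])+K[0][0]*th*n
def wray(st,w,u,v):
    R=np.array(st['orientation']);T=np.array(w['tool_from_camera']);K=w['camera_matrix']
    d=np.array([u-K[0][2],v-K[1][2]]);r=np.hypot(*d);th=r/K[0][0]
    c=np.r_[d/r*np.sin(th),np.cos(th)]
    return st['tool_pos']+R@T[:3,3],R@T[:3,:3]@c
def wonz(st,w,u,v,z):
    o,d=wray(st,w,u,v);return o+d*(z-o[2])/d[2]
E
python3 - <<'E'
from h import *
st=observe();w=save('wrist','w1.png')
print(st['tool_pos'].round(),st['orientation'].round(3),st['qpos'].round(1))
for n in ('motor_center','handle_grip','gear'):
  for r in silhouettes('wrist',n)[:3]: print(n,np.round(r['rect']),round(r['p'],2),wonz(st,w,*r['rect'][:2],44).round())
print('expect motor',wproj(st,w,[670,36,44]),'bolt',wproj(st,w,[803,-25,56]))
E
```

```text
time: 12.3
tool_pos: [540.9, 69.2, 581.0]
orientation: [[-0.796, -0.198, 0.572], [-0.122, 0.978, 0.169], [-0.593, 0.064, -0.803]]
time: 12.8
tool_pos: [543.2, 73.4, 404.9]
orientation: [[-0.814, -0.072, 0.576], [-0.018, 0.995, 0.1], [-0.58, 0.071, -0.811]]
[543.  73. 405.] [[-0.814 -0.072  0.576]
 [-0.018  0.995  0.1  ]
 [-0.58   0.071 -0.811]] [-22.5  18.3  12.2 122.9 -36.7   4.1 116.6]
motor_center [208.  88.  25.  43.] 0.63 [676.  42.  44.]
motor_center [320.  80.  35.  42.] 0.63 [656. 204.  44.]
handle_grip [148. 114.  67. 112.] 0.89 [721. -55.  44.]
handle_grip [ 12. 107.  24.  50.] 0.45 [ 677. -306.   44.]
gear [113.  51.  34.  32.] 0.76 [606. -89.  44.]
gear [172. 154. 221. 258.] 0.36 [811. -27.  44.]
expect motor [203.99336106  84.60033107] bolt [171.75613717 155.70671387]
```

View pics/w1.png

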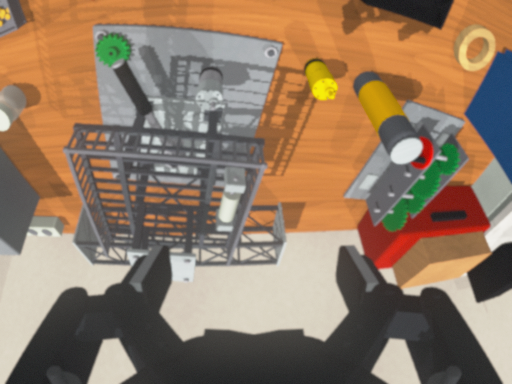

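```bash
python3 -m creep '[{"hand":1,"tx":0,"ty":0,"tz":-4,"yaw":-6},{"hand":1,"tx":0,"ty":-1,"tz":-8,"yaw":-12},{"hand":1,"tx":0.5,"ty":-1.7,"tz":-12,"yaw":-18},{"hand":1,"tx":1,"ty":-1.7,"tz":-15,"yaw":-18},{"hand":1,"tx":1,"ty":-1.7,"tz":-18,"yaw":-18},{"hand":1,"tx":1,"ty":-1.7,"tz":-19.5,"yaw":-18},{"hand":1,"tx":1,"ty":-1.7,"tz":-19.5,"yaw":-18}]'
python3 - <<'E'
from h import *
st=observe();w=save('wrist','w2.png')
print(st['qpos'].round(1))
R=st['orientation'];print('G',(st['tool_pos']+54*R[:,2]).round(1))
for n in ('motor_center','handle_grip'):
  for r in silhouettes('wrist',n)[:2]: print(n,np.round(r['rect']),round(r['p'],2),wonz(st,w,*r['rect'][:2],50).round())
E
```

```text
time: 13.58
tool_pos: [602.6, 81.7, 320.1]
orientation: [[-0.806, 0.252, 0.536], [0.238, 0.966, -0.096], [-0.542, 0.05, -0.839]]
contact_force: [0.1, 0.5, 0.6]
gripper_width: 85.6
finger_force: 0.0
[-37.   34.1  29.6 117.8 -57.1   2.5 114.9]
G [631.5  76.5 274.8]
motor_center [364.  54.  49.  52.] 0.97 [652. 204.  50.]
motor_center [225. 103.  34.  58.] 0.78 [675.  42.  50.]
handle_grip [161. 149. 111. 108.] 0.72 [714. -59.  50.]
```

View pics/w2.png

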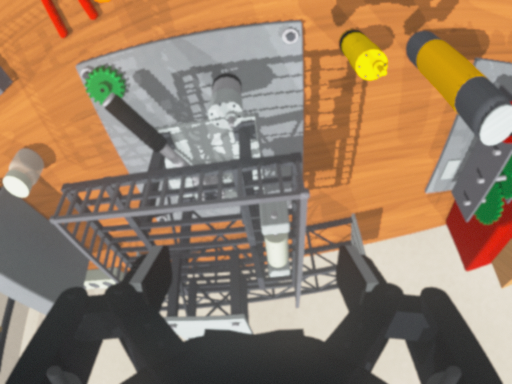

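```bash
python3 -m creep '[{"hand":1,"tx":0,"ty":0,"tz":4,"yaw":0},{"hand":1,"tx":0,"ty":0,"tz":8,"yaw":0},{"hand":1,"tx":0,"ty":0,"tz":12,"yaw":0},{"hand":1,"tx":0,"ty":0,"tz":16,"yaw":-7},{"hand":1,"tx":0,"ty":0,"tz":20,"yaw":-14},{"hand":1,"tx":0,"ty":0,"tz":24,"yaw":-21},{"hand":1,"tx":0,"ty":0,"tz":28,"yaw":-28},{"hand":1,"tx":0,"ty":0,"tz":28,"yaw":-35},{"hand":1,"tx":0,"ty":0,"tz":28,"yaw":-42},{"hand":1,"tx":0,"ty":0,"tz":28,"yaw":-49}]' | sed -n 1,3p
python3 -c "
from h import *
s=observe();print(s['qpos'].round(1))"
python3 -m creep '[{"hand":1,"tx":0,"ty":0,"tz":0,"yaw":-7},{"hand":1,"tx":0,"ty":0,"tz":0,"yaw":-14},{"hand":1,"tx":0,"ty":0,"tz":0,"yaw":-21},{"hand":1,"tx":0,"ty":0,"tz":0,"yaw":-28},{"hand":1,"tx":0,"ty":0,"tz":0,"yaw":-35}]' | sed -n 1,3p
python3 -c "
from h import *
s=observe();print(s['qpos'].round(1))"
```

```text
time: 14.57
tool_pos: [600.9, 79.3, 602.5]
orientation: [[-0.367, 0.883, 0.293], [0.756, 0.467, -0.458], [-0.541, 0.054, -0.839]]
[-60.1  42.3  85.1  76.7 -20.7  71.5  41.9]
time: 14.98
tool_pos: [600.9, 79.9, 600.5]
orientation: [[0.131, 0.991, -0.026], [0.831, -0.124, -0.542], [-0.541, 0.05, -0.84]]
[-49.6  50.   84.9  60.2 -19.8  96.7  12.3]
```

```bash
cat > kin.py <<'E'
import numpy as np, itertools
from scipy.optimize import least_squares
from scipy.spatial.transform import Rotation as Ro
D=[([-67.79,39.53,-11.15,89.75,9.01,51.71,-12.33],(216.4,585.8,303.1),[[-.938,.346,0],[.346,.938,-.002],[0,-.002,-1]]),
([-53.9,5.5,-11.5,85.8,1.1,88.8,4.4],(216.1,334.6,639.1),[[-.938,.346,0],[.346,.938,.001],[0,.001,-1]]),
([-87.1,8.2,32.3,51,-5.1,119.7,11.9],(206.6,319.8,828.1),[[-0.938,0.346,0.021],[0.347,0.937,0.032],[-0.008,0.038,-0.999]]),
([-100.9,5.1,45.3,52.4,-4.4,119.7,11.6],(192.4,297.1,841.9),[[-0.938,0.345,0.038],[0.347,0.936,0.062],[-0.014,0.072,-0.997]]),
([-5.6,50,-18.1,7.8,13.1,119.7,59.7],(737.4,56,628.1),[[-0.939,0.342,0.042],[0.344,0.937,0.056],[-0.02,0.067,-0.998]]),
([-9.4,32.7,27.1,7.7,-26.3,119.7,62.5],(607.5,41.5,848.4),[[-0.88,0.326,0.345],[0.374,0.924,0.08],[-0.293,0.199,-0.935]]),
([0,32.7,8.3,7.7,-46.9,119.7,129.6],(577.8,91.7,874.3),[[-0.366,-0.908,0.202],[-0.723,0.414,0.553],[-0.586,0.057,-0.808]]),
([-22.5,18.3,12.2,122.9,-36.7,4.1,116.6],(543.2,73.4,404.9),[[-0.814,-0.072,0.576],[-0.018,0.995,0.1],[-0.58,0.071,-0.811]]),
([-37,34.1,29.6,117.8,-57.1,2.5,114.9],(602.6,81.7,320.1),[[-0.806,0.252,0.536],[0.238,0.966,-0.096],[-0.542,0.05,-0.839]]),
([-49.6,50,84.9,60.2,-19.8,96.7,12.3],(600.9,79.9,600.5),[[0.131,0.991,-0.026],[0.831,-0.124,-0.542],[-0.541,0.05,-0.84]])]
def fk(q,p):
    s1,s3,s5,s7=p['s'];v=p['v'];r=lambda a,x:Ro.from_euler(a,x,degrees=True).as_matrix()
    # v: h, then offset vectors after each frame, j offsets
    R=r('z',s1*q[0]+v[0]);P=np.array([0,0,v[1]])
    P=P+R@[v[2],0,0]
    R=R@r('y',q[1]+v[3]);P=P+R@[v[4],0,v[5]];R=R@r('z',s3*q[2]+v[6]);
    R=R@r('y',q[3]+v[7]);P=P+R@[v[8],0,v[9]];R=R@r('z',s5*q[4]+v[10])
    R=R@r('y',q[5]+v[11]);P=P+R@[v[12],0,v[13]];R=R@r('z',s7*q[6]+v[14]);return P,R
if __name__=='__main__':
  best=None
  for s in itertools.product([1,-1],repeat=4):
   for o7 in (0,180):
    def f(v):
        o=[]
        for q,P,R in D:
            a,b=fk(q,{'s':s,'v':v});o+=list((a-P)/10);o+=list((b-np.array(R)).ravel()*20)
        return o
    r=least_squares(f,[0,300,0,0,0,400,0,0,0,400,0,0,0,250,o7])
    if best is None or r.cost<best[0]: best=(r.cost,s,r.x); print(r.cost,s,r.x.round(1))
  np.save('kin.npy',np.r_[best[1],best[2]])
E
python3 kin.py
```

```text
6543.032677372168 (1, 1, 1, 1) [ -46.2  584.9 -457.7   -3.2   11.4 1301.3   58.7    7.6  375.6  395.3
  -10.1    6.9  411.2  963.2  -48.9]
5855.183940921624 (1, 1, -1, 1) [  50.6 -103.9  122.7  -45.7  453.1 1587.3 -103.3  -25.3  384.2   68.7
  -39.6   56.   354.9  881.3 -147.9]
5134.066683754013 (-1, 1, 1, 1) [  -1.7  186.3   47.8 -195.9 -134.4 -577.    -4.7  162.3  211.4  336.9
  -25.2   33.6   59.2  138.3   24.9]
10.251348270378921 (-1, 1, 1, -1) [-3.100e+00  3.306e+02  7.000e-01 -1.802e+02  4.900e+00 -5.637e+02
  1.700e+00 -1.800e+00 -6.900e+00 -3.470e+02 -4.000e-01  1.822e+02
 -8.700e+00  2.505e+02  8.600e+01]
```

```bash
cat > ik.py <<'E'
from kin import *
k=np.load('kin.npy');P={'s':k[:4],'v':k[4:]}
lo=np.array([-172.2,-26.1,-84.4,7.75,-57.3,2.45,-152.1]);hi=np.array([172.2,119.3,86.5,146.6,237.3,119.7,152.1])
Rc=np.array([[0.131,0.991,-0.026],[0.831,-0.124,-0.542],[-0.541,0.05,-0.84]])
def rz(a):return Ro.from_euler('z',a,degrees=True).as_matrix()
def R_at(az,Rb=Rc): return rz(az-np.degrees(np.arctan2(Rb[1,2],Rb[0,2])))@Rb
def ik(p,R,q0,w=0.):
    q0=np.clip(q0,lo+.01,hi-.01)
    def f(q):
        a,b=fk(q,P);return np.r_[(a-p)/10,(b-R).ravel()*20,w*(q-q0)]
    r=least_squares(f,q0,bounds=(lo,hi));return r.x,np.linalg.norm(f(r.x)[:12])
if __name__=='__main__':
  rng=np.random.default_rng(0)
  for nm,p,az in (('motor',(640,44,88),-8),('motor15',(640,44,88),15),('mot-30',(640,44,88),-30),('tray',(410,315,88),-8),('tray',(410,315,88),40),('hand',(620,-60,100),-8)):
    S=[]
    for i in range(25):
      q,c=ik(np.array(p),R_at(az),rng.uniform(lo,hi))
      if c<.1:S.append(q)
    S.sort(key=lambda q:abs(q[2]))
    print(nm,len(S));[print('  ',q.round()) for q in S[:6]]
E
python3 ik.py
```

```text
motor 15
   [ -9.  57.  -4. 116. 158.  22. -90.]
   [ -6.  57.  -7. 116. 153.  24. -84.]
   [ -19.   58.   13.  116.  185.   20. -123.]
   [  1.  58. -20. 117. 140.  30. -66.]
   [ -28.   60.   27.  116.  208.   24. -152.]
   [  8.  61. -31. 117. 133.  37. -54.]
motor15 16
   [  -8.   57.    5.  116.  208.   24. -116.]
   [  5.  58. -17. 116. 174.  20. -74.]
   [ -19.   59.   22.  117.  224.   33. -139.]
   [ 11.  60. -27. 116. 158.  23. -54.]
   [ 11.  60. -27. 116. 157.  23. -53.]
   [ 12.  60. -27. 116. 157.  23. -52.]
mot-30 21
   [-17.  57.   3. 113. 125.  20. -84.]
   [-14.  57.  -3. 113. 121.  23. -79.]
   [-19.  57.   5. 112. 127.  18. -87.]
   [-12.  57.  -6. 113. 120.  25. -76.]
   [-12.  57.  -6. 113. 119.  26. -76.]
   [-20.  57.   8. 112. 131.  16. -92.]
tray 17
   [ -55.   56.    2.  129.  130.   30. -107.]
   [ -57.   57.    5.  129.  132.   28. -111.]
   [ -58.   57.    6.  129.  133.   28. -112.]
   [ -49.   56.   -7.  129.  124.   36. -100.]
   [-44.  57. -16. 129. 120.  43. -95.]
   [-42.  58. -19. 130. 119.  45. -93.]
tray 10
   [-27.  59. -22. 137. 165.  46. -74.]
   [-25.  60. -26. 137. 162.  47. -70.]
   [ -58.   61.   27.  138.  207.   50. -130.]
   [-23.  61. -28. 138. 159.  47. -68.]
   [-23.  61. -28. 138. 159.  47. -67.]
   [-22.  61. -31. 138. 157.  48. -65.]
hand 16
   [  -1.   55.    2.  120.  183.   23. -106.]
   [  -1.   55.    3.  120.  183.   23. -107.]
   [  5.  55.  -6. 120. 170.  24. -90.]
   [  8.  55. -12. 120. 162.  25. -80.]
   [  9.  56. -13. 120. 161.  25. -79.]
   [  9.  56. -14. 120. 160.  26. -77.]
```

```bash
cat > plan.py <<'E'
from ik import *
from scipy.optimize import lsq_linear
def step(q,p,R):
    for _ in range(3):
        a,b=fk(q,P);J=[]
        for i in range(7):
            d=np.zeros(7);d[i]=.2;a2,b2=fk(q+d,P);J.append(np.r_[(a2-a)/10,Ro.from_matrix(b2@b.T).as_rotvec()*20]/.2)
        J=np.array(J).T;e=np.r_[(p-a)/10,Ro.from_matrix(R@b.T).as_rotvec()*20]
        A=np.vstack([J,.02*np.eye(7)]);r=lsq_linear(A,np.r_[e,np.zeros(7)],bounds=(np.minimum(lo-q,-1e-3),np.maximum(hi-q,1e-3)))
        q=q+np.clip(r.x,-12,12)
    a,b=fk(q,P);return q,np.linalg.norm(np.r_[(p-a)/10,Ro.from_matrix(R@b.T).as_rotvec()*20])
def run(q,p0,a0,wps):
    w=0;p0=np.array(p0,float)
    for p,a in wps:
        p=np.array(p,float);n=max(1,int(np.ceil(max(np.linalg.norm(p-p0)/40,abs(a-a0)/7))))
        for i in range(1,n+1):
            q,c=step(q,p0+(p-p0)*i/n,R_at(a0+(a-a0)*i/n));w=max(w,c)
        p0,a0=p,a
    return q,w,c
if __name__=='__main__':
  q=np.array([-49.6,50,84.9,60.2,-19.8,96.7,12.3]);out=[]
  G=(554,57,230)
  for az in (-92,-120,-70):
   for x1,y1,z1 in itertools.product((400,550,700),(-300,-50,200,400),(450,650)):
    for x2,y2 in ((500,-150),(500,50),(450,250)):
     try: qf,w,c=run(q,(601,80,600),-92,[((x1,y1,z1),az),((x2,y2,300),az),((x2,y2,300),-8),(G,-8)])
     except Exception as e: continue
     out.append((w,c,az,x1,y1,z1,x2,y2,qf.round()))
  out.sort(key=lambda t:t[0])
  for o in out[:6]:print(o)
E
time timeout 500 python3 plan.py
```

```text
(np.float64(0.7117500497794961), np.float64(8.420514814642042e-05), -92, 400, 400, 650, 450, 250, array([-10.,  38.,  -5., 128., 143.,  17., -78.]))
(np.float64(1.0019960196875257), np.float64(8.376680414916079e-05), -120, 550, 400, 450, 450, 250, array([-11.,  38.,  -5., 128., 144.,  17., -78.]))
(np.float64(1.1295650033645945), np.float64(8.098855350109059e-05), -92, 400, 400, 650, 500, 50, array([ -8.,  38.,  -9., 128., 139.,  19., -73.]))
(np.float64(1.244810086391555), np.float64(0.00010205559340882139), -92, 400, 400, 650, 500, -150, array([ -3.,  39., -17., 128., 130.,  23., -63.]))
(np.float64(1.6729044677840041), np.float64(8.190383897590827e-05), -120, 550, 400, 450, 500, 50, array([ -8.,  38.,  -9., 128., 138.,  19., -72.]))
(np.float64(1.7473869491037632), np.float64(0.00010295822943461132), -120, 550, 200, 650, 500, -150, array([ -3.,  39., -17., 128., 131.,  22., -64.]))
real	1m47.691s
user	1m47.999s
sys	0m0.111s
```

```bash
python3 -m creep '[{"hand":1,"tx":-2,"ty":3.2,"tz":0.5,"yaw":0},{"hand":1,"tx":-4,"ty":6.4,"tz":1,"yaw":0},{"hand":1,"tx":-6,"ty":9.6,"tz":1.5,"yaw":0},{"hand":1,"tx":-8,"ty":12.8,"tz":2,"yaw":0},{"hand":1,"tx":-10,"ty":16,"tz":2.5,"yaw":0},{"hand":1,"tx":-12,"ty":19.2,"tz":3,"yaw":0},{"hand":1,"tx":-14,"ty":22.4,"tz":3.5,"yaw":0},{"hand":1,"tx":-16,"ty":25.6,"tz":4,"yaw":0},{"hand":1,"tx":-18,"ty":28.8,"tz":4.5,"yaw":0},{"hand":1,"tx":-20,"ty":32,"tz":5,"yaw":0}]' | sed -n 1,3p
python3 -c "
from h import *
s=observe();print(s['qpos'].round(1))"
python3 -m creep '[{"hand":1,"tx":0.5,"ty":-1.5,"tz":-3.5,"yaw":0},{"hand":1,"tx":1,"ty":-3,"tz":-7,"yaw":0},{"hand":1,"tx":1.5,"ty":-4.5,"tz":-10.5,"yaw":0},{"hand":1,"tx":2,"ty":-6,"tz":-14,"yaw":0},{"hand":1,"tx":2.5,"ty":-7.5,"tz":-17.5,"yaw":0},{"hand":1,"tx":3,"ty":-9,"tz":-21,"yaw":0},{"hand":1,"tx":3.5,"ty":-10.5,"tz":-24.5,"yaw":0},{"hand":1,"tx":4,"ty":-12,"tz":-28,"yaw":0},{"hand":1,"tx":4.5,"ty":-13.5,"tz":-31.5,"yaw":0},{"hand":1,"tx":5,"ty":-15,"tz":-35,"yaw":0}]' | sed -n 1,3p
python3 -c "
from h import *
s=observe();print(s['qpos'].round(1))"
```

```text
time: 15.82
tool_pos: [419.8, 367.6, 639.4]
orientation: [[0.131, 0.991, -0.026], [0.829, -0.123, -0.545], [-0.544, 0.05, -0.838]]
[-73.4  43.5  63.4  48.7  -7.4 119.3 -25.1]
time: 16.65
tool_pos: [469.7, 217.0, 288.1]
orientation: [[0.125, 0.992, -0.027], [0.832, -0.12, -0.542], [-0.541, 0.045, -0.84]]
[-68.8  53.9  55.7  99.9 -14.3  59.7 -20.4]
```

```bash
cat > p2.py <<'E'
from plan import *
q=np.array([-68.8,53.9,55.7,99.9,-14.3,59.7,-20.4]);p0=(470,217,288);out=[]
print(run(q,p0,-92,[(p0,-8)]))
for az in (-92,-120,-60):
 for x1,y1,z1 in itertools.product((350,450,550),(0,150,300,450),(200,300,450)):
     try: qf,w,c=run(q,p0,-92,[((x1,y1,z1),az),((x1,y1,z1),-8),((554,57,230),-8)])
     except Exception as e: continue
     out.append((round(w,2),round(c,2),az,x1,y1,z1,qf.round()))
out.sort(key=lambda t:t[0])
for o in out[:8]:print(o)
E
timeout 500 python3 p2.py
```

```text
(array([-57.37403357,  32.61587166,  28.86137044, 127.0888238 ,
        60.06436584,   2.445     , -22.60376867]), np.float64(2.071584701532007), np.float64(2.071584701532007))
(np.float64(1.43), np.float64(0.0), -120, 550, 450, 450, array([ -6.,  38., -13., 128., 135.,  20., -68.]))
(np.float64(1.54), np.float64(0.0), -60, 550, 150, 300, array([ -5.,  38., -14., 128., 133.,  21., -66.]))
(np.float64(1.55), np.float64(0.0), -120, 350, 150, 450, array([ -6.,  38., -12., 128., 135.,  20., -69.]))
(np.float64(1.58), np.float64(0.0), -92, 350, 150, 450, array([ -6.,  38., -12., 128., 135.,  20., -69.]))
(np.float64(1.58), np.float64(0.0), -92, 550, 150, 300, array([ -5.,  38., -14., 128., 134.,  21., -67.]))
(np.float64(1.58), np.float64(0.0), -120, 450, 150, 450, array([ -3.,  39., -17., 128., 131.,  22., -64.]))
(np.float64(1.6), np.float64(0.0), -120, 550, 150, 300, array([ -5.,  38., -14., 128., 133.,  21., -67.]))
(np.float64(1.63), np.float64(0.0), -92, 450, 150, 450, array([ -4.,  39., -16., 128., 132.,  22., -65.]))
```

```bash
python3 -m creep '[{"hand":1,"tx":1.5,"ty":-1.4,"tz":0.3,"yaw":6},{"hand":1,"tx":3,"ty":-2.8,"tz":0.6,"yaw":12},{"hand":1,"tx":4.5,"ty":-4.2,"tz":0.9,"yaw":18},{"hand":1,"tx":6,"ty":-5.6,"tz":1.2,"yaw":24},{"hand":1,"tx":8,"ty":-7,"tz":1.2,"yaw":30},{"hand":1,"tx":8,"ty":-7,"tz":1.2,"yaw":36},{"hand":1,"tx":8,"ty":-7,"tz":1.2,"yaw":42},{"hand":1,"tx":8,"ty":-7,"tz":1.2,"yaw":42}]' | sed -n 1,3p
python3 -c "
from h import *
s=observe();print(s['qpos'].round(1))"
python3 -m creep '[{"hand":1,"tx":0,"ty":0,"tz":0,"yaw":6},{"hand":1,"tx":0,"ty":0,"tz":0,"yaw":12},{"hand":1,"tx":0,"ty":0,"tz":0,"yaw":18},{"hand":1,"tx":0,"ty":0,"tz":0,"yaw":24},{"hand":1,"tx":0,"ty":0,"tz":0,"yaw":24}]' | sed -n 1,3p
python3 -c "
from h import *
s=observe();print(s['qpos'].round(1))"
```

```text
time: 17.32
tool_pos: [548.3, 145.8, 301.7]
orientation: [[-0.464, 0.817, 0.342], [0.702, 0.574, -0.421], [-0.54, 0.045, -0.84]]
[-60.6  44.6  47.6 111.2   1.1  26.3   8.2]
time: 17.73
tool_pos: [548.8, 146.1, 301.5]
orientation: [[-0.708, 0.515, 0.484], [0.454, 0.856, -0.247], [-0.541, 0.045, -0.84]]
[-56.5  39.1  41.1 119.7  10.6   8.2  21.1]
```

```bash
cat > p3.py <<'E'
from plan import *
q=np.array([-56.5,39.1,41.1,119.7,10.6,8.2,21.1]);p0=(549,146,301)
T=(560,57,230)
for wp in ([(p0,-8),(T,-8)],[(T,-27),(T,-8)],[((560,57,300),-8),(T,-8)],[((600,57,280),-27),((600,57,280),-8),(T,-8)],[((549,146,230),-27),((560,57,230),-27),(T,-8)],[((520,0,230),-27),((560,57,230),-27),(T,-8)],[((560,57,230),-60),(T,-8)]):
  r=run(q,p0,-27,wp);r0=run(q,p0,-27,wp[:1]);print(wp,r[0].round(),r[1:],r0[0].round(),r0[1:])
E
python3 p3.py
```

```text
[((549, 146, 301), -8), ((560, 57, 230), -8)] [ -5.  39. -13. 127. 133.  20. -67.] (np.float64(1.3811272675207982), np.float64(0.00019472641282789713)) [-37.  32.  18. 122.  64.   2.  -9.] (np.float64(0.5310092620457532), np.float64(0.5310092620457532))
[((560, 57, 230), -27), ((560, 57, 230), -8)] [ -8.  38.  -8. 127. 138.  18. -72.] (np.float64(1.768556921661227), np.float64(2.997789219506378e-05)) [-33.  41.  23. 122.  85.   2. -47.] (np.float64(1.768556921661227), np.float64(1.768556921661227))
[((560, 57, 300), -8), ((560, 57, 230), -8)] [ -2.  39. -19. 127. 128.  23. -61.] (np.float64(2.45337492811976), np.float64(0.00027419727353387627)) [-18.  30.   7. 123.  94.   2. -35.] (np.float64(2.45337492811976), np.float64(2.45337492811976))
[((600, 57, 280), -27), ((600, 57, 280), -8), ((560, 57, 230), -8)] [ -1.  39. -19. 127. 128.  23. -60.] (np.float64(0.6858257800210492), np.float64(0.00015858219129205028)) [-36.  39.  29. 117.  17.   2.  26.] (np.float64(0.16514556897399907), np.float64(0.16514556897399907))
[((549, 146, 230), -27), ((560, 57, 230), -27), ((560, 57, 230), -8)] [-10.  38.  -5. 127. 142.  16. -76.] (np.float64(1.6240234324504108), np.float64(3.741367113496235e-05)) [-49.  44.  32. 120.  31.   2.  -1.] (np.float64(0.9035594665682287), np.float64(0.9035594665682287))
[((520, 0, 230), -27), ((560, 57, 230), -27), ((560, 57, 230), -8)] [ -9.  38.  -7. 127. 140.  17. -74.] (np.float64(6.774314506582453), np.float64(3.317262565603905e-05)) [-11.  37.  -2. 132. 129.  21. -80.] (np.float64(6.774314506582453), np.float64(0.00137255450782843))
[((560, 57, 230), -60), ((560, 57, 230), -8)] [ -9.  38.  -8. 127. 139.  17. -73.] (np.float64(4.221495482101817), np.float64(3.6447148994108045e-05)) [-49.  49.  43. 115.  -2.  16.   8.] (np.float64(1.0578869483057152e-05), np.float64(5.013108804997397e-06))
```

```bash
python3 -m creep '[{"hand":1,"tx":0,"ty":0,"tz":0,"yaw":4},{"hand":1,"tx":0,"ty":0,"tz":0,"yaw":8},{"hand":1,"tx":0,"ty":0,"tz":0,"yaw":12},{"hand":1,"tx":0,"ty":0,"tz":0,"yaw":16},{"hand":1,"tx":0,"ty":0,"tz":0,"yaw":19},{"hand":1,"tx":0,"ty":0,"tz":0,"yaw":19},{"hand":1,"tx":0,"ty":0,"tz":0,"yaw":19}]' | sed -n 1,3p
python3 -c "
from h import *
s=observe();print(s['qpos'].round(1))"
python3 -m creep '[{"hand":1,"tx":0,"ty":-2,"tz":-1,"yaw":0},{"hand":1,"tx":0,"ty":-4,"tz":-2,"yaw":0},{"hand":1,"tx":0,"ty":-6,"tz":-4,"yaw":0},{"hand":1,"tx":0,"ty":-9,"tz":-5,"yaw":0},{"hand":1,"tx":0,"ty":-9,"tz":-5,"yaw":0}]' | sed -n 1,3p
python3 -c "
from h import *
s=observe();print(s['qpos'].round(1))"
```

```text
time: 18.32
tool_pos: [543.2, 141.3, 294.1]
orientation: [[-0.819, 0.297, 0.49], [0.261, 0.955, -0.143], [-0.511, 0.011, -0.86]]
[-45.1  34.2  25.5 122.6  67.6   6.8 -20.1]
time: 18.73
tool_pos: [543.6, 59.6, 247.4]
orientation: [[-0.821, 0.297, 0.488], [0.257, 0.955, -0.148], [-0.51, 0.004, -0.86]]
[-20.2  35.9   1.2 128.2 119.   19.3 -63.3]
```

```bash
python3 -m creep '[{"hand":1,"tx":1,"ty":-0.2,"tz":-1.5,"yaw":3},{"hand":1,"tx":2,"ty":-0.4,"tz":-3,"yaw":6},{"hand":1,"tx":3.7,"ty":-0.8,"tz":-5.5,"yaw":9},{"hand":1,"tx":3.7,"ty":-0.8,"tz":-5.5,"yaw":9},{"hand":1,"tx":3.7,"ty":-0.8,"tz":-5.5,"yaw":9}]' | sed -n 1,3p
python3 - <<'E'
from h import *
st=observe();w=save('wrist','w3.png')
print(st['qpos'].round(1))
R=st['orientation'];print('G',(st['tool_pos']+54*R[:,2]).round(1))
for n in ('motor_center','handle_grip'):
  for r in silhouettes('wrist',n)[:2]:
    print(n,np.round(r['rect']),round(r['p'],2))
    if n[0]=='m':
      c,ro,ww,hh=r['rect'];print([wonz(st,w,c,ro+d*hh/2,z).round(1).tolist() for d,z in((-1,10),(0,50),(1,96))])
for z in(10,44,78,96):print(z,wproj(st,w,[671,40,z]).round())
E
```

```text
time: 19.15
tool_pos: [579.4, 48.5, 190.8]
orientation: [[-0.853, 0.15, 0.499], [0.129, 0.989, -0.076], [-0.505, -0.0, -0.863]]
[ -9.   43.6  -8.7 125.5 134.6  24.4 -65.3]
G [606.3  44.4 144.2]
motor_center [440. 165.  62.  80.] 0.69
[[631.9, 213.3, 10.0], [643.7, 196.1, 50.0], [637.2, 172.2, 96.0]]
motor_center [122.  30.  91.  58.] 0.65
[[494.6, -29.3, 10.0], [508.4, -16.9, 50.0], [512.9, 0.8, 96.0]]
handle_grip [170. 238. 142. 125.] 0.93
10 [260. 173.]
44 [261. 200.]
78 [261. 233.]
96 [262. 252.]
```

View pics/w3.png

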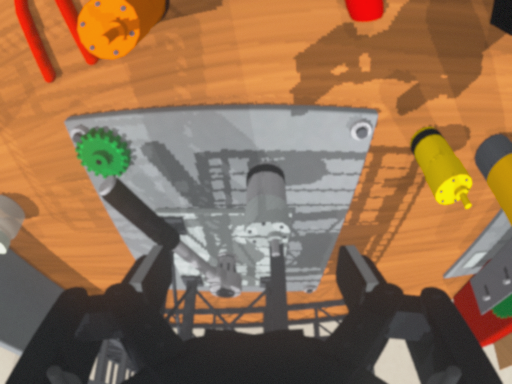

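```bash
python3 -m creep '[{"hand":1,"tx":1.3,"ty":0,"tz":-2.4,"yaw":0},{"hand":1,"tx":2.6,"ty":0,"tz":-4.6,"yaw":0},{"hand":1,"tx":3.9,"ty":0,"tz":-6.6,"yaw":0},{"hand":1,"tx":5.2,"ty":0,"tz":-8.5,"yaw":0},{"hand":1,"tx":6.5,"ty":0,"tz":-10.2,"yaw":0},{"hand":1,"tx":6.5,"ty":0,"tz":-10.2,"yaw":0}]' | sed -n 1,4p
python3 -m creep '[{"hand":0.3,"tx":0,"ty":0,"tz":0,"yaw":0},{"hand":0.3,"tx":0,"ty":0,"tz":0,"yaw":0},{"hand":0.3,"tx":0,"ty":0,"tz":0,"yaw":0},{"hand":0.3,"tx":0,"ty":0,"tz":0,"yaw":0},{"hand":0.3,"tx":0,"ty":0,"tz":0,"yaw":0}]' 40
```

```text
time: 19.8
tool_pos: [644.7, 51.1, 88.7]
orientation: [[-0.854, 0.143, 0.5], [0.123, 0.99, -0.073], [-0.505, -0.001, -0.863]]
contact_force: [0.8, 0.5, 0.1]
time: 20.22
tool_pos: [643.3, 50.3, 91.2]
orientation: [[-0.854, 0.143, 0.5], [0.123, 0.99, -0.072], [-0.506, -0.0, -0.863]]
contact_force: [-2.5, 0.2, 5.5]
gripper_width: 35.7
finger_force: 39.1
```

```bash
python3 -m creep '[{"hand":0.3,"tx":-0.3,"ty":0,"tz":1,"yaw":0},{"hand":0.3,"tx":-1.5,"ty":0,"tz":3,"yaw":0},{"hand":0.3,"tx":-3.2,"ty":0.2,"tz":5.2,"yaw":0},{"hand":0.3,"tx":-5,"ty":0.5,"tz":7.6,"yaw":0},{"hand":0.3,"tx":-7,"ty":0.8,"tz":10,"yaw":0},{"hand":0.3,"tx":-9,"ty":1.2,"tz":11,"yaw":0},{"hand":0.3,"tx":-12,"ty":3,"tz":12,"yaw":0},{"hand":0.3,"tx":-15,"ty":5,"tz":12,"yaw":0}]'
python3 - <<'E'
from h import *
for c in('top','side'):
  s=save(c,c+'4.png')
  for r in silhouettes(c,'tray')[:3]:
    m=r['mask'].astype(np.uint8);px=s['pixels'][r['mask']].mean(0)
    print(c,np.round(r['rect']),round(r['p'],2),px.round(),onz(s,*r['rect'][:2],14).round())
    if px.max()<80:
      rr=cv2.minAreaRect(cv2.findNonZero(m));pts=cv2.boxPoints(rr);print([onz(s,*p,26).round().tolist()[:2] for p in pts],onz(s,*rr[0],18).round())
  for r in silhouettes(c,'motor_center')[:4]: print('m',np.round(r['rect']),s['pixels'][r['mask']].mean(0).round(),onz(s,*r['rect'][:2],150).round())
st=observe();print((st['tool_pos']+54*st['orientation'][:,2]).round(),st['qpos'].round())
a=cv2.imread('pics/side4.png')[130:280,130:330];cv2.imwrite('pics/s4c.png',cv2.resize(a,None,fx=4,fy=4,interpolation=cv2.INTER_CUBIC))
E
```

```text
time: 20.88
tool_pos: [492.4, 99.0, 212.4]
orientation: [[-0.853, 0.146, 0.502], [0.126, 0.989, -0.074], [-0.507, 0.0, -0.862]]
contact_force: [-1.5, 2.0, -3.9]
gripper_width: 35.4
finger_force: 40.5
top [126. 242.  36.  43.] 0.81 [  4. 140. 144.] [339. 577.  14.]
top [185. 218.  32.  40.] 0.63 [31. 31. 33.] [440. 321.  14.]
[[371.0, 398.0], [542.0, 390.0], [531.0, 246.0], [360.0, 256.0]] [451. 324.  18.]
top [187. 161.  16.  17.] 0.44 [154. 150. 126.] [696. 313.  14.]
m [213. 170.   7.  10.] [211. 194.   1.] [632. 184. 150.]
m [265. 202.   8.   4.] [233. 121.   0.] [498. -29. 150.]
side [144. 148.  28.  41.] 0.85 [ 53. 146. 143.] [363. 567.  14.]
side [187. 180.  52.  38.] 0.84 [60. 44. 37.] [436. 309.  14.]
[[367.0, 392.0], [535.0, 399.0], [510.0, 232.0], [352.0, 230.0]] [441. 318.  18.]
side [232. 176.  12.  14.] 0.58 [197. 187. 183.] [595. 225.  14.]
m [249. 171.  12.  18.] [211. 184.  57.] [604. 111. 150.]
m [245. 228.  10.  19.] [212. 116.  47.] [464. -88. 150.]
m [229. 178.  13.  14.] [204. 203. 204.] [528. 122. 150.]
m [299. 204.  30.  41.] [84. 76. 75.] [ 668. -106.  150.]
[521.  96. 163.] [-17.  40. -13. 137. 130.  33. -72.]
```

View pics/s4c.png

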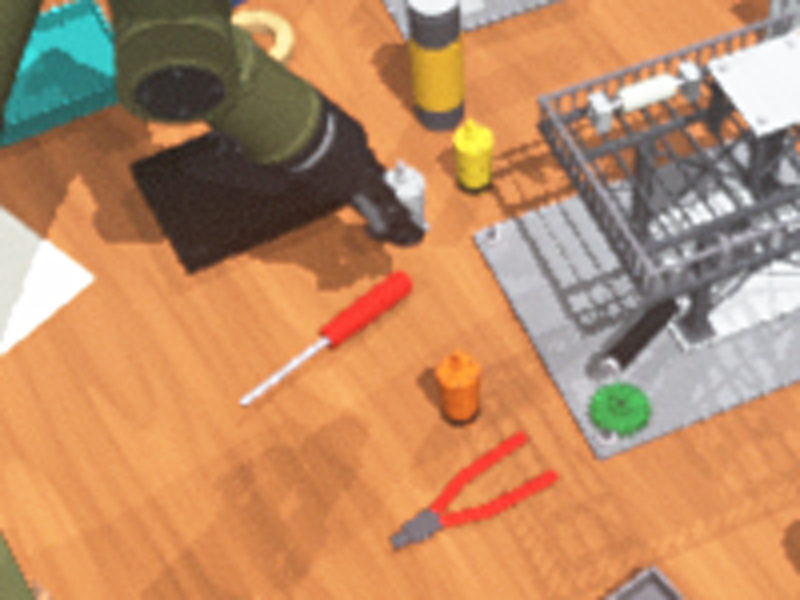

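```bash
python3 -m creep '[{"hand":0.3,"tx":-1,"ty":3.2,"tz":0,"yaw":0},{"hand":0.3,"tx":-2,"ty":6.4,"tz":0,"yaw":0},{"hand":0.3,"tx":-3,"ty":9.6,"tz":0,"yaw":0},{"hand":0.3,"tx":-4,"ty":12.8,"tz":0,"yaw":0},{"hand":0.3,"tx":-5,"ty":16,"tz":-1,"yaw":0},{"hand":0.3,"tx":-6,"ty":19.2,"tz":-3,"yaw":0},{"hand":0.3,"tx":-7.1,"ty":22.4,"tz":-5,"yaw":0},{"hand":0.3,"tx":-7.1,"ty":22.4,"tz":-7.5,"yaw":0},{"hand":0.3,"tx":-7.1,"ty":22.4,"tz":-7.5,"yaw":0}]'
python3 - <<'E'
from h import *
st=observe();print((st['tool_pos']+54*st['orientation'][:,2]).round(),st['qpos'].round())
w=save('wrist','w5.png')
for r in silhouettes('wrist','tray')[:3]:print(np.round(r['rect']),round(r['p'],2),w['pixels'][r['mask']].mean(0).round())
for c in [(-85,-70),(-85,70),(85,-70),(85,70)]:print(c,wproj(st,w,[450+c[0],320+c[1],28]).round())
E
```

```text
time: 21.93
tool_pos: [420.8, 326.4, 130.6]
orientation: [[-0.858, 0.14, 0.495], [0.121, 0.99, -0.071], [-0.5, -0.001, -0.866]]
contact_force: [-0.8, -0.7, -2.6]
gripper_width: 35.5
finger_force: 40.8
[448. 323.  84.] [-47.  51. -14. 127. 107.  39. -78.]
[503. 108.  16.  64.] 0.86 [ 37. 186. 178.]
[249. 145. 292. 225.] 0.65 [74. 63. 62.]
(-85, -70) [88. 86.]
(-85, 70) [380.  42.]
(85, -70) [186. 264.]
(85, 70) [350. 251.]
```

View pics/w5.png

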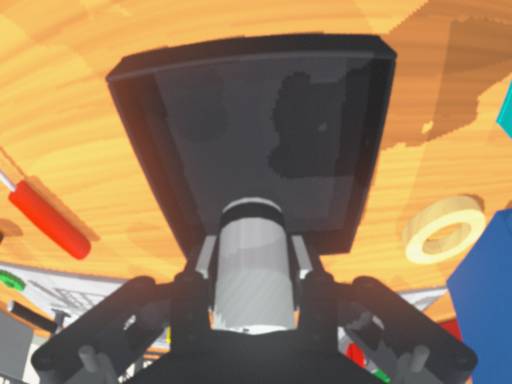

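```bash
python3 -m creep '[{"hand":0.3,"tx":-0.5,"ty":0.4,"tz":-1.5,"yaw":0},{"hand":0.3,"tx":-0.5,"ty":0.4,"tz":-3,"yaw":0},{"hand":0.3,"tx":-0.5,"ty":0.4,"tz":-3.8,"yaw":0},{"hand":0.3,"tx":-0.5,"ty":0.4,"tz":-4.2,"yaw":0},{"hand":0.3,"tx":-0.5,"ty":0.4,"tz":-4.4,"yaw":0},{"hand":0.3,"tx":-0.5,"ty":0.4,"tz":-4.4,"yaw":0}]'
```

```text
time: 22.53
tool_pos: [417.9, 327.5, 91.3]
orientation: [[-0.854, 0.144, 0.5], [0.124, 0.99, -0.073], [-0.505, -0.0, -0.863]]
contact_force: [-0.4, 0.2, -2.0]
gripper_width: 35.6
finger_force: 40.8
```

```bash
python3 -m creep '[{"hand":0.3,"tx":0,"ty":0,"tz":-0.2,"yaw":0},{"hand":0.3,"tx":0,"ty":0,"tz":-0.4,"yaw":0},{"hand":0.3,"tx":0,"ty":0,"tz":-0.5,"yaw":0},{"hand":0.3,"tx":0,"ty":0,"tz":-0.5,"yaw":0}]'
```

```text
time: 22.87
tool_pos: [417.1, 328.2, 85.8]
orientation: [[-0.855, 0.143, 0.499], [0.123, 0.99, -0.072], [-0.504, -0.0, -0.864]]
contact_force: [-0.6, 0.4, -3.3]
gripper_width: 35.5
finger_force: 40.8
```

```bash
python3 -m creep '[{"hand":0.3,"tx":0,"ty":0,"tz":-0.1,"yaw":0},{"hand":0.3,"tx":0,"ty":0,"tz":-0.15,"yaw":0},{"hand":0.3,"tx":0,"ty":0,"tz":-0.15,"yaw":0}]' | sed -n 2,4p
python3 -m creep '[{"hand":0.45,"tx":0,"ty":0,"tz":-0.15,"yaw":0},{"hand":0.6,"tx":0,"ty":0,"tz":-0.15,"yaw":0},{"hand":0.75,"tx":0,"ty":0,"tz":-0.15,"yaw":0},{"hand":0.75,"tx":0,"ty":0,"tz":-0.15,"yaw":0}]'
```

```text
tool_pos: [417.2, 328.2, 85.2]
orientation: [[-0.854, 0.142, 0.501], [0.123, 0.99, -0.072], [-0.506, 0.0, -0.863]]
contact_force: [-1.5, -0.7, 5.6]
time: 23.45
tool_pos: [417.3, 328.3, 82.7]
orientation: [[-0.855, 0.143, 0.499], [0.123, 0.99, -0.072], [-0.504, 0.0, -0.864]]
contact_force: [-0.1, 0.5, 0.7]
gripper_width: 64.0
finger_force: 0.0
```

```bash
python3 -m creep '[{"hand":0.75,"tx":-1,"ty":0.1,"tz":1.7,"yaw":0},{"hand":0.75,"tx":-2.5,"ty":0.2,"tz":4,"yaw":0},{"hand":0.75,"tx":-4,"ty":0.3,"tz":7,"yaw":0},{"hand":0.75,"tx":-4,"ty":0.3,"tz":11,"yaw":0},{"hand":0.75,"tx":-4,"ty":0.3,"tz":14,"yaw":0}]'
python3 - <<'E'
from h import *
st=observe();w=save('wrist','w6.png');print(st['qpos'].round())
for r in silhouettes('wrist','motor_center')[:3]:print(np.round(r['rect']),round(r['p'],2),w['pixels'][r['mask']].mean(0).round(),wonz(st,w,*r['rect'][:2],45).round())
E
```

```text
time: 23.87
tool_pos: [376.0, 331.7, 224.5]
orientation: [[-0.856, 0.14, 0.498], [0.121, 0.99, -0.07], [-0.503, 0.0, -0.864]]
contact_force: [1.3, -0.6, -0.4]
gripper_width: 64.3
finger_force: 0.0
[-53.  39. -12. 129.  88.  36. -64.]
[256. 160.  45.  80.] 0.87 [179. 181. 182.] [449. 323.  45.]
[201. 270.  23.  54.] 0.82 [192. 160.  17.] [644. 216.  45.]
```

View pics/w6.png

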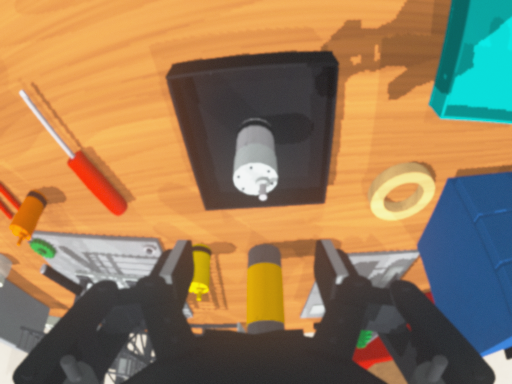

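```bash
python3 -m creep '[{"hand":0.7,"tx":1.5,"ty":-3.5,"tz":0.5,"yaw":0},{"hand":0.7,"tx":3,"ty":-7,"tz":1,"yaw":0},{"hand":0.7,"tx":4.5,"ty":-10.5,"tz":1,"yaw":0},{"hand":0.7,"tx":6,"ty":-14,"tz":1,"yaw":0},{"hand":0.7,"tx":7.5,"ty":-17.5,"tz":1,"yaw":0},{"hand":0.7,"tx":9,"ty":-21,"tz":1,"yaw":0},{"hand":0.7,"tx":10.5,"ty":-24.5,"tz":0,"yaw":0},{"hand":0.7,"tx":12.5,"ty":-28,"tz":0,"yaw":0},{"hand":0.7,"tx":14.5,"ty":-31.5,"tz":-1,"yaw":0},{"hand":0.7,"tx":16,"ty":-35,"tz":-2,"yaw":0}]' 40 | sed -n 1,3p
python3 -m creep '[{"hand":0.7,"tx":1.5,"ty":-3.5,"tz":0,"yaw":0},{"hand":0.7,"tx":1.5,"ty":-4.6,"tz":0,"yaw":0},{"hand":0.7,"tx":1.5,"ty":-4.6,"tz":0,"yaw":0}]'
python3 - <<'E'
from h import *
st=observe();w=save('wrist','w7.png');print(st['qpos'].round())
B=np.array([802.7,-25.1])
for r in (102,172,195):
  for th in (-.44,):
    c,s=np.cos(-.139),np.sin(-.139);l=np.array([-r*np.cos(th),r*np.sin(th)]);X=B+np.array([[c,-s],[s,c]])@l
    print(r,X.round(),wproj(st,w,[*X,56]).round())
for r in silhouettes('wrist','handle_grip')[:1]:print(np.round(r['rect']),r['p'])
E
```

```text
time: 24.8
tool_pos: [538.5, -20.9, 202.1]
orientation: [[-0.854, 0.143, 0.5], [0.124, 0.99, -0.072], [-0.505, 0.0, -0.863]]
time: 25.05
tool_pos: [552.1, -70.3, 201.7]
orientation: [[-0.854, 0.152, 0.497], [0.13, 0.988, -0.078], [-0.504, -0.002, -0.864]]
contact_force: [-0.7, 0.6, -0.2]
gripper_width: 59.9
finger_force: 0.0
[  8.  42. -12. 130. 150.  24. -66.]
102 [705. -55.] [292. 239.]
172 [638. -76.] [264. 197.]
195 [616. -83.] [252. 180.]
[278. 233.  67. 124.] 0.94
```

View pics/w7.png

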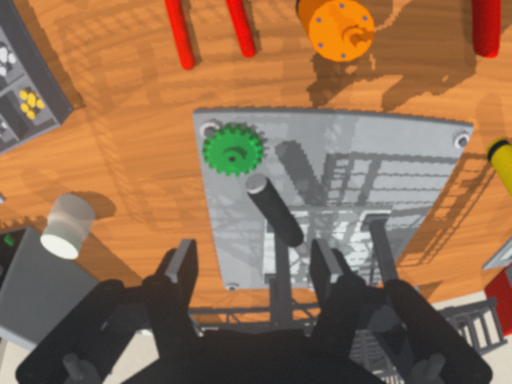

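```bash
python3 -m creep '[{"hand":0.7,"tx":1.2,"ty":0.1,"tz":-2.4,"yaw":0},{"hand":0.7,"tx":2.4,"ty":0.1,"tz":-4.6,"yaw":0},{"hand":0.7,"tx":3.6,"ty":0.1,"tz":-6.6,"yaw":0},{"hand":0.7,"tx":4.8,"ty":0.1,"tz":-8.5,"yaw":0},{"hand":0.7,"tx":5.9,"ty":0.1,"tz":-10,"yaw":0},{"hand":0.55,"tx":5.9,"ty":0.1,"tz":-10,"yaw":0},{"hand":0.5,"tx":5.9,"ty":0.1,"tz":-10,"yaw":0},{"hand":0.5,"tx":5.9,"ty":0.1,"tz":-10,"yaw":0}]'
python3 -c "
from h import *
s=observe();print(s['qpos'].round(),(s['tool_pos']+54*s['orientation'][:,2]).round(1))"
```

```text
time: 25.82
tool_pos: [610.3, -62.1, 103.2]
orientation: [[-0.856, 0.14, 0.498], [0.121, 0.99, -0.07], [-0.503, 0.0, -0.864]]
contact_force: [-0.5, 0.7, -0.1]
gripper_width: 42.5
finger_force: 0.0
[  8.  55. -13. 122. 152.  29. -67.] [637.2 -65.9  56.5]
```

```bash
python3 -m creep '[{"hand":0.5,"tx":-0.4,"ty":1.4,"tz":-0.2,"yaw":0},{"hand":0.5,"tx":-0.6,"ty":2.7,"tz":-0.2,"yaw":0},{"hand":0.5,"tx":-0.6,"ty":4.6,"tz":-0.2,"yaw":0},{"hand":0.5,"tx":-0.5,"ty":6.5,"tz":-0.2,"yaw":0},{"hand":0.5,"tx":-0.1,"ty":8.3,"tz":-0.2,"yaw":0},{"hand":0.5,"tx":0.4,"ty":10.1,"tz":-0.2,"yaw":0},{"hand":0.5,"tx":1.2,"ty":11.9,"tz":-0.2,"yaw":0},{"hand":0.5,"tx":2.1,"ty":13.5,"tz":-0.2,"yaw":0},{"hand":0.5,"tx":2.1,"ty":13.5,"tz":-0.2,"yaw":0}]'
python3 - <<'E'
from h import *
st=observe();print((st['tool_pos']+54*st['orientation'][:,2]).round(1),st['qpos'].round())
w=save('wrist','w8.png')
for r in silhouettes('wrist','handle_grip')[:1]:
  ys,xs=np.nonzero(r['mask']);i=ys.argmin();print(r['rect'],r['p'],xs[i],ys[i])
c,s=np.cos(-.139),np.sin(-.139)
for th in (-.44,-.2,0,.2,.3,.4,.45,.5):
  l=195*np.array([-np.cos(th),np.sin(th)]);X=np.array([802.7,-25.1])+np.array([[c,-s],[s,c]])@l;print(th,wproj(st,w,[*X,58]).round())
E
```

```text
time: 26.57
tool_pos: [631.7, 76.0, 102.0]
orientation: [[-0.855, 0.137, 0.5], [0.12, 0.991, -0.067], [-0.504, 0.003, -0.864]]
contact_force: [-1.6, 0.6, 0.0]
gripper_width: 42.4
finger_force: 0.8
[658.7  72.4  55.4] [-10.  55. -10. 117. 137.  27. -67.]
[221.9, 290.8, 127.4, 131.3] 0.76 257 227
-0.44 [-16. 235.]
-0.2 [ 18. 223.]
0 [ 74. 221.]
0.2 [160. 230.]
0.3 [208. 237.]
0.4 [254. 247.]
0.45 [275. 252.]
0.5 [294. 257.]
```

```bash
cat > look.py <<'E'
from h import *
st=observe();w=snapshot('wrist');print('G',(st['tool_pos']+54*st['orientation'][:,2]).round(1))
c,s=np.cos(-.139),np.sin(-.139)
for r in silhouettes('wrist','handle_grip')[:1]:
  ys,xs=np.nonzero(r['mask']);i=ys.argmin();f=lambda th:wproj(st,w,[*(np.array([802.7,-25.1])+np.array([[c,-s],[s,c]])@(195*np.array([-np.cos(th),np.sin(th)]))),60])[0]
  T=np.linspace(-.55,.55,111);print('theta',T[np.argmin([abs(f(t)-xs[i]) for t in T])].round(2),round(r['p'],2))
E
python3 -m creep '[{"hand":0.5,"tx":-0.9,"ty":-1.9,"tz":0,"yaw":0},{"hand":0.5,"tx":-1.7,"ty":-3.7,"tz":0,"yaw":0},{"hand":0.5,"tx":-2.2,"ty":-5.6,"tz":0,"yaw":0},{"hand":0.5,"tx":-2.6,"ty":-7.4,"tz":0,"yaw":0},{"hand":0.5,"tx":-2.8,"ty":-9.3,"tz":0,"yaw":0},{"hand":0.5,"tx":-2.7,"ty":-11.1,"tz":0,"yaw":0},{"hand":0.5,"tx":-2.4,"ty":-13,"tz":0,"yaw":0},{"hand":0.5,"tx":-2,"ty":-15,"tz":0,"yaw":0},{"hand":0.5,"tx":-2,"ty":-15,"tz":0,"yaw":0}]' | sed -n '1,2p;4p'
python3 look.py
python3 -m creep '[{"hand":0.5,"tx":-0.4,"ty":2,"tz":0,"yaw":0},{"hand":0.5,"tx":-0.7,"ty":3.9,"tz":0,"yaw":0},{"hand":0.5,"tx":-0.8,"ty":5.7,"tz":0,"yaw":0},{"hand":0.5,"tx":-0.6,"ty":7.6,"tz":0,"yaw":0},{"hand":0.5,"tx":-0.2,"ty":9.5,"tz":0,"yaw":0},{"hand":0.5,"tx":0.3,"ty":11.3,"tz":0,"yaw":0},{"hand":0.5,"tx":1.2,"ty":13.2,"tz":0,"yaw":0},{"hand":0.5,"tx":2,"ty":15,"tz":0,"yaw":0},{"hand":0.5,"tx":2,"ty":15,"tz":0,"yaw":0}]' | sed -n '1,2p;4p'
python3 look.py
```

```text
time: 27.42
tool_pos: [610.6, -80.4, 101.0]
contact_force: [-0.5, 2.0, -2.2]
G [637.4 -84.1  54.2]
theta -0.46 0.92
time: 28.27
tool_pos: [632.5, 74.9, 101.3]
contact_force: [-0.6, 1.6, 0.9]
G [659.5  71.2  54.7]
theta 0.41 0.66
```

```bash
python3 -m creep '[{"hand":0.5,"tx":-0.9,"ty":-1.9,"tz":0,"yaw":0},{"hand":0.5,"tx":-1.7,"ty":-3.7,"tz":0,"yaw":0},{"hand":0.5,"tx":-2.2,"ty":-5.6,"tz":0,"yaw":0},{"hand":0.5,"tx":-2.6,"ty":-7.4,"tz":0,"yaw":0},{"hand":0.5,"tx":-2.8,"ty":-9.3,"tz":0,"yaw":0},{"hand":0.5,"tx":-2.7,"ty":-11.1,"tz":0,"yaw":0},{"hand":0.5,"tx":-2.4,"ty":-13,"tz":0,"yaw":0},{"hand":0.5,"tx":-2,"ty":-15,"tz":0,"yaw":0},{"hand":0.5,"tx":-2,"ty":-15,"tz":0,"yaw":0}]' | sed -n '1,2p;4p'
python3 -m creep '[{"hand":0.5,"tx":-0.4,"ty":2,"tz":0,"yaw":0},{"hand":0.5,"tx":-0.7,"ty":3.9,"tz":0,"yaw":0},{"hand":0.5,"tx":-0.8,"ty":5.7,"tz":0,"yaw":0},{"hand":0.5,"tx":-0.6,"ty":7.6,"tz":0,"yaw":0}]' | sed -n '1,2p;4p'
python3 -m creep '[{"hand":0.5,"tx":0.4,"ty":1.3,"tz":0,"yaw":0},{"hand":0.5,"tx":0.7,"ty":2.6,"tz":0,"yaw":0}]' | sed -n '1,2p;4p'
python3 look.py
```

```text
time: 29.12
tool_pos: [611.1, -80.3, 100.8]
contact_force: [-1.0, 3.3, -1.1]
time: 29.45
tool_pos: [600.7, -13.4, 99.9]
contact_force: [-19.6, -30.5, 13.0]
time: 29.62
tool_pos: [602.2, -4.2, 98.9]
contact_force: [-35.8, -49.2, 24.1]
G [628.1 -10.7  52. ]
theta -0.11 0.79
```

```bash
python3 -m creep '[{"hand":0.5,"tx":-0.3,"ty":-2,"tz":0,"yaw":0},{"hand":0.6,"tx":-0.4,"ty":-3.6,"tz":0,"yaw":0},{"hand":0.7,"tx":-0.4,"ty":-3.8,"tz":0,"yaw":0},{"hand":0.7,"tx":-0.4,"ty":-3.8,"tz":0,"yaw":0}]'
python3 look.py
```

```text
time: 30.05
tool_pos: [609.0, -18.0, 101.1]
orientation: [[-0.854, 0.147, 0.499], [0.126, 0.989, -0.076], [-0.505, -0.002, -0.863]]
contact_force: [-2.1, -2.5, 1.5]
gripper_width: 60.1
finger_force: 2.0
G [635.9 -22.1  54.5]
```

```bash
python3 -m creep '[{"hand":0.5,"tx":-0.2,"ty":-1.5,"tz":0,"yaw":0},{"hand":0.5,"tx":-0.2,"ty":-3,"tz":0,"yaw":0},{"hand":0.5,"tx":0,"ty":-4.6,"tz":0,"yaw":0},{"hand":0.5,"tx":0.2,"ty":-6.2,"tz":0,"yaw":0},{"hand":0.5,"tx":0.2,"ty":-6.2,"tz":0,"yaw":0}]' | sed -n '2p;4p'
python3 look.py
python3 -m creep '[{"hand":0.5,"tx":-0.3,"ty":1.5,"tz":0,"yaw":0},{"hand":0.5,"tx":-0.4,"ty":3,"tz":0,"yaw":0},{"hand":0.5,"tx":-0.4,"ty":4,"tz":0,"yaw":0},{"hand":0.5,"tx":-0.4,"ty":4.5,"tz":0,"yaw":0}]' | sed -n '2p;4p'
python3 look.py
```

```text
tool_pos: [612.3, -78.2, 101.3]
contact_force: [0.6, 0.3, 0.7]
G [639.4 -82.2  54.7]
theta -0.46 0.84
tool_pos: [604.8, -44.9, 100.6]
contact_force: [-5.8, -31.4, 2.1]
G [631.7 -50.2  54. ]
theta -0.32 0.63
```

```bash
python3 -m creep '[{"hand":0.6,"tx":0.2,"ty":-1.5,"tz":0,"yaw":0},{"hand":0.7,"tx":0.2,"ty":-2,"tz":0,"yaw":0},{"hand":0.7,"tx":0.2,"ty":-2,"tz":0,"yaw":0},{"hand":0.7,"tx":-0.8,"ty":-1.9,"tz":1.8,"yaw":0},{"hand":0.7,"tx":-2.3,"ty":-1.8,"tz":4.2,"yaw":0},{"hand":0.7,"tx":-3.8,"ty":-1.7,"tz":6.8,"yaw":0},{"hand":0.7,"tx":-6,"ty":-1.6,"tz":10,"yaw":0},{"hand":0.7,"tx":-8,"ty":-1.6,"tz":13,"yaw":0},{"hand":0.7,"tx":-8,"ty":-1.6,"tz":13,"yaw":0},{"hand":0.7,"tx":-8,"ty":-1.6,"tz":13,"yaw":0}]'
python3 look.py; python3 - <<'E'
from h import *
for c in('top','side'):
  s=snapshot(c)
  for n in ('gear','motor_center'):
    for r in silhouettes(c,n)[:4]:print(c,n,np.round(r['rect']),round(r['p'],2),s['pixels'][r['mask']].mean(0).round(),onz(s,*r['rect'][:2],40).round())
E
```

```text
time: 31.93
tool_pos: [527.1, -44.7, 232.6]
orientation: [[-0.854, 0.137, 0.502], [0.119, 0.991, -0.068], [-0.506, 0.002, -0.862]]
contact_force: [1.6, -0.4, -0.5]
gripper_width: 60.1
finger_force: 0.0
G [554.2 -48.4 186.1]
theta -0.39 0.67
top gear [365. 190.   8.  27.] 0.48 [201. 206. 220.] [ 556. -471.   40.]
top motor_center [213. 169.   8.   5.] 0.56 [206. 189.   2.] [654. 197.  40.]
side gear [286. 233.  15.  10.] 0.48 [ 81. 168.  87.] [ 607. -122.   40.]
side motor_center [188. 173.  12.  20.] 0.71 [176. 174. 176.] [448. 315.  40.]
side motor_center [245. 227.   6.  21.] 0.67 [210. 112.  44.] [500. -22.  40.]
side motor_center [246. 170.  14.  19.] 0.44 [219. 195.  60.] [646. 205.  40.]
```

Motor is upright in the tray, the bolt is hard against its stop, the gear has not moved, and the gripper is clear.

```bash
python3 -c "
from workcell import *
print(finish_job())"
```

```text
the job is handed in; nothing more can be done
None
```

I handed the job in at about 32 s of robot time: the gear motor stands upright in the empty tray, the bolt is tightened to its hard stop (a repeat stroke took up only the slack, then stopped at about 31 N), and the ratchet is left on the bolt with the gripper clear. No pass or fail result came back.

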